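Prop the tool chest open and put the spokeshave away

ROBOT

A 6-joint arm with a two-finger parallel gripper is mounted at the origin on the work surface. World frame = base frame: x ahead of the robot, y to its left, z up, the work surface at z = 0. Lengths are in mm, angles in rad, forces in N, time in s.
With the tool pointing down it reaches from about 275 to 750 mm from the base axis. Payload 10.2 kg.
Tool frame: the origin (TCP) lies midway between the tips of the shut fingers; the grasp point (between the pads) lies grasp_offset behind it (grasp_offset is the distance from the TCP to the grasp point, in mm); x points along the fingers, z is the direction in which the jaws open and shut, and the axes are right-handed (so a half turn about x gives the same grasp; the last joint's range is limited). The gripper opens to 85 mm and grips with 20 to 120 N. Pads are 22 mm wide; open, the fingers measure 114 mm over their backs; the gripper's body (76 mm by 85 mm) begins 54 mm behind the grasp point. The pads swing forward as they close: fully open they stand 13 mm farther back than shut.
Start: joints at [-1.517, 0.313, 1.498, -0, 1.331, -0.223], TCP at [143.458, -505.026, 231.294] pointing down, gripper open.
Joint ranges: [-2.94, 2.94], [-0.97, 2.17], [0.19, 2.56], [-1.23, 4.37], [0.02, 3.11], [-2.88, 2.88]. Speed limits (rad/s): [2.39, 2.39, 3.01, 3.14, 3.14, 3.14].

INTERFACE

Orientations are given as a unit quaternion [w, x, y, z].
In Python, from rig import sense, capture, calibration, finish_job, grasp_offset gives the robot as it stands.
- The arm moves only by the shell command python3 -m jog 'ROWS' [FORCE]. ROWS is JSON, a list of rows, each an object with "linear": the shift along the tool's x, y, z scaled (see below), a list of three; "rotation": the turn, a rotation vector about the tool's x, y, z scaled (see below), a list of three; "grip": the finger opening in mm, from 0 to 85.4. A call has 1 to 20 rows; each row is the pose to reach, as a shift and turn from the pose measured when the call began, along the tool's axes at that moment; what a row does not reach only later rows make up. The controller multiplies each number of a shift by 0.3 m and each number of a turn by 0.5 rad. A row lasts 1/12 s, in which the tool goes at most 41.7 mm and 7.16 degrees, less where a joint would pass 70% of its speed; a pose out of reach is approached as far as the arm can. A call with a number of a shift or a turn outside -1 to 1 is refused whole. A call with a gripper value outside its range is refused whole. The fingers move at their own pace and stop on an object; FORCE is the grip in N (left out, the last holds). Time passes only in rows, so rows that repeat a pose let the fingers close. It gives the time, the measured TCP pose, the force and the opening at its end, in the units of the state.
- sense(): the state, without advancing time (a new reading comes with each control period).
- capture(name): name is "scene" or "top" or "wrist"; returns (picture, depth): 420x560x3 uint8, red, green, blue; 420x560 float32, mm along the optical axis (not along the pixel's ray), 0 where there is no reading.
- calibration(name): a dict with "intrinsics" (3x3 intrinsics, pixels), "world_from_camera" (4x4, takes a point from camera to world coordinates). Camera axes: x right, y up, looking along -z (the intrinsics and any distortion apply to the point x, -y, -z); pixel columns grow to the right and rows downward; lengths in mm; the calibration is good to about 2 mm. A picture is of the moment at which its call begins: read the wrist's pose just before it. calibration takes no time and is no camera call; for the wrist camera it gives the pose at the moment of the call.
- finish_job(): hands the job in, once; it reports no verdict.
The state is a dict: "time_s": time; "joints": joint angles; "dq": joint speeds; "tau": joint torques, N m; "eef_pos": TCP position; "ee_rot": TCP orientation; "force": force on the tool from outside, world axes, zero at the start; "wrist_torque": the same for the moment, N m; "grip_width": opening from 0.0 (shut) to 1.0 (fully open).
Only numpy, scipy, OpenCV 4.12 (cv2) and the standard library are available. Lean on these libraries where they do the work, as an engineer would, in place of code of your own. Each camera call takes 0.05 s, during which the arm holds its last target.

TASK

Push the tool chest's lid up until the folding stay goes over centre and the lid stands open by itself: feel for where the stay comes straight, do not force the lid against it and do not let the lid drop. Then put the spokeshave away: lay it flat, right way up and lengthwise, in the cork-lined till inside the chest and let go of it only when it is down there. Leave the lid standing open and leave everything else where it is.

Things in the scene. Friction and masses are not known exactly. Their poses are not given: they have to be found in the camera images.
- chest: Blue plywood tool chest, fixed to the bench, 240 deep (x) x 320 wide (y) x 105 mm high without its lid, walls 10 mm. Origin at the centre of its underside; x points from its front (robot's side, where the lid opens) to the hinges at its back, y to its left, z up. A till in front inside, a deep well behind it.
- lid (a joint): Angle of the lid about its hinge line at the top of the chest's back wall, rad: 0 shut (the start), growing as it opens, 1.57 upright. The lid weighs 0.5 to 0.85 kg and falls shut from any angle until its stay has locked. Hinge screws and stay stand at most 25 N of push on the lid; about 5 N above the running load is plenty to straighten the stay.
- lid_edge (a point): Middle of the lid's front edge, on its underside. Flat panel 12 mm thick, 326 mm wide, smooth below; its front 28 mm, an aluminium pull strip, overhangs the chest's front with free space under it (underside 105 mm above the bench when shut). 268 mm along the panel from here to the hinge line. x points from this edge to the hinge along the panel, y along the edge.
- lid_hinge (a point): Middle of the lid's hinge line (underside of the panel, 105 mm above the bench, 120 mm behind the chest's centre). The line runs along the chest's y. The hinge is rigid: a fingertip pressed along the panel towards it jams instead of sliding, so push across the panel. Axes as lid_edge.
- stay (a point): Slotted foot of the two-link folding stay, inside the chest's right (-y) end wall. The stay unfolds freely as the lid rises and comes straight at 1.25 to 1.50 rad, different every time as the foot is adjustable. There the lid stops: resistance, by then only 1 or 2 N at the edge, rises sharply and the elbow snaps over centre. Eased off, the lid sinks back 0.01 to 0.03 rad and stays locked.
- till (a point): Centre of the cork floor of the till, a fixed tray in the front of the chest, clear inside 94 mm (x) by 266 mm (y), floor 55 mm above the bench, its 5 mm thick rim 20 mm above its floor; the chest's front wall beside it rises to 105 mm above the bench. Axes as the chest.
- spokeshave_center (a point): Centre (half-way up, 12 mm above its sole) of the spokeshave: a dark iron body 30 (x) x 70 (y) x 24 mm (z) with a pale turned wooden grip, up to 22 mm thick, at each end; 220 mm overall along its y axis; z up. 0.22 to 0.35 kg, balanced at this point. It lies on the bench sole down, beside the chest, left or right.
- drawknife: Drawknife, 200 mm steel blade with two dark handles, on the bench on the other side of the chest. Leave alone.
- mallet: Wooden mallet on the bench, left. Leave alone.
- oilstone: Grey oilstone, 55 x 130 x 30 mm, in the chest's well. Leave alone.
- gauge: Small wooden gauge head, 60 x 50 mm, in the chest's well. Leave alone.
- handle_blank: Pale wooden handle blank on the bench, right. Leave alone.
- glue_jar: Glue jar with an orange cap, 64 mm across, 100 mm high, on the bench, right. Leave alone.
- brush_pot: Dark open steel tin, 70 mm across, 65 mm high, on the bench, left. Leave alone.
Not all that is in view belongs to the job. What is shaped like the part that bears spokeshave_center but orange or red is not meant.

How it is judged:
By the outcome, as a careful person would: the job done as asked, in the order asked, and still so for the second after the job is handed in, with the robot touching nothing.
It also fails if it takes over 72 s, if anything falls off the work surface, if the arm or the gripper's body presses on something with over 40 N, if the wrist force passes 120 N, or if a joint passes its speed limit or range.

## Working session

There is one attempt and no reset: what is moved stays moved. The work goes in short steps, Python scripts to look and compute and a shell command to move; the robot and the scene stay as the last step left them, time stands still between calls to the robot, and variables do not carry over. Pictures are saved under pics/ and viewed, and the job is handed in when it is done.

```bash
ls; mkdir -p pics
python3 - <<'E'
from rig import sense,capture,calibration,grasp_offset
import cv2,numpy as np
s=sense();print(s,grasp_offset)
for n in("scene","top","wrist"):
    c=calibration(n);print(n,c["intrinsics"],np.round(c["world_from_camera"],3))
    p,d=capture(n);np.savez(f"pics/{n}0.npz",p=p,d=d,K=c["intrinsics"],T=c["world_from_camera"]);cv2.imwrite(f"pics/{n}0.png",p[:,:,::-1])
E
```

```text
pics
{'time_s': 0.0, 'joints': array([-1.51740793e+00,  3.13447514e-01,  1.49846099e+00,  2.65919195e-05,
        1.33099333e+00, -2.23403043e-01]), 'dq': array([ 0.00096901,  0.00077679, -0.00119752,  0.00025238, -0.0008504 ,
        0.00101435]), 'tau': array([-9.55948090e-04, -4.12265110e+01, -2.59742010e+01, -2.56914582e-04,
        4.21508492e-03, -9.56145840e-06]), 'eef_pos': array([ 143.44595599, -504.74965156,  230.72734988]), 'ee_rot': array([ 0.56390366,  0.4266036 ,  0.56448634, -0.42588403]), 'force': array([-0.2036499 ,  0.31524843, -0.22762214]), 'wrist_torque': array([-0.01024207, -0.00489325,  0.01582149]), 'grip_width': 0.9998317482546748} 18.700000000000003
scene [[446.51083811   0.         276.71119642]
 [  0.         446.51083811 220.72271943]
 [  0.           0.           1.        ]] [[ 5.480000e-01 -5.520000e-01  6.280000e-01  1.403663e+03]
 [ 8.360000e-01  3.530000e-01 -4.190000e-01 -5.919040e+02]
 [ 1.000000e-02  7.550000e-01  6.550000e-01  1.056100e+03]
 [ 0.000000e+00  0.000000e+00  0.000000e+00  1.000000e+00]]
top [[508.33310642   0.         281.57846216]
 [  0.         508.33310642 215.2030821 ]
 [  0.           0.           1.        ]] [[-8.400000e-02  9.710000e-01 -2.220000e-01  1.831170e+02]
 [-9.960000e-01 -8.300000e-02  1.500000e-02  3.567100e+01]
 [-3.000000e-03  2.230000e-01  9.750000e-01  1.456394e+03]
 [ 0.000000e+00  0.000000e+00  0.000000e+00  1.000000e+00]]
wrist [[291.68238273   0.         282.29744967]
 [  0.         291.68238273 209.70489432]
 [  0.           0.           1.        ]] [[ 2.74000e-01  9.28000e-01  2.52000e-01  2.07971e+02]
 [-9.62000e-01  2.65000e-01  7.20000e-02 -4.87701e+02]
 [-0.00000e+00 -2.62000e-01  9.65000e-01  3.73393e+02]
 [ 0.00000e+00  0.00000e+00  0.00000e+00  1.00000e+00]]
```

View pics/scene0.png

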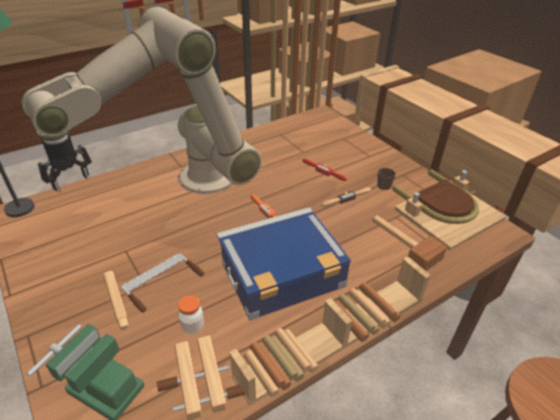

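View pics/top0.png

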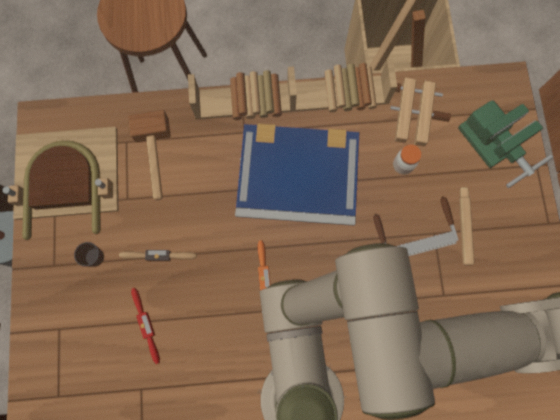

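View pics/wrist0.png

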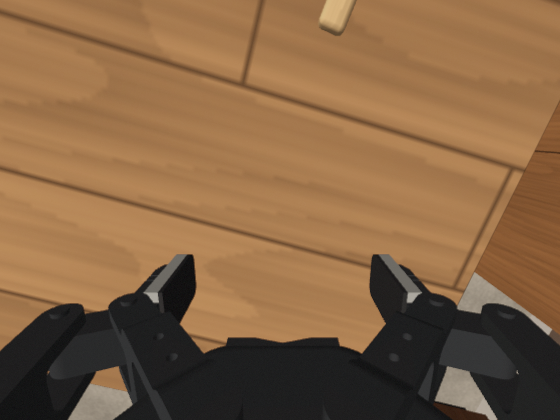

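Candidates shaped like a spokeshave in the top view are the pale-gripped one with a dark body at (157,255), an orange one at (263,265) and a red one at (145,325). The first fits the description. I'll crop to confirm it and measure.

```bash
cat > h.py <<'E'
import numpy as np,cv2
from scipy.spatial.transform import Rotation as R
def ray(K,T,uv):
    uv=np.atleast_2d(np.asarray(uv,float))
    d=np.c_[(uv[:,0]-K[0,2])/K[0,0],-(uv[:,1]-K[1,2])/K[1,1],-np.ones(len(uv))]
    return T[:3,3],d@T[:3,:3].T
def onz(K,T,uv,z):
    o,d=ray(K,T,uv);return o+d*((z-o[2])/d[:,2])[:,None]
def pts(d,K,T):
    v,u=np.mgrid[:d.shape[0],:d.shape[1]]
    c=np.stack([(u-K[0,2])/K[0,0]*d,-(v-K[1,2])/K[1,1]*d,-d],-1)
    return c@T[:3,:3].T+T[:3,3]
def proj(K,T,P):
    c=(np.atleast_2d(P)-T[:3,3])@T[:3,:3]
    return np.c_[K[0,0]*c[:,0]/-c[:,2]+K[0,2],K[1,1]*c[:,1]/c[:,2]+K[1,2]]
def rot(s): 
    w,x,y,z=s["ee_rot"];return R.from_quat([x,y,z,w])
E
python3 - <<'E'
from h import *
a=np.load("pics/top0.npz");p,d,K,T=a["p"],a["d"],a["K"],a["T"]
cv2.imwrite("pics/crop_sp.png",cv2.resize(p[225:285,105:215,::-1],None,fx=6,fy=6,interpolation=cv2.INTER_CUBIC))
cv2.imwrite("pics/crop_ch.png",cv2.resize(p[115:235,225:375,::-1],None,fx=5,fy=5,interpolation=cv2.INTER_CUBIC))
P=pts(d,K,T)
for n in("top","scene"):
    b=np.load(f"pics/{n}0.npz");Q=pts(b["d"],b["K"],b["T"]);m=(b["d"]>0)&(abs(Q[...,2]-117)<5)&(Q[...,0]>300)&(Q[...,0]<800)&(abs(Q[...,1])<280)
    n_,l,st,_=cv2.connectedComponentsWithStats(m.astype(np.uint8));i=1+np.argmax(st[1:,4]);q=Q[l==i]
    r=cv2.minAreaRect(q[:,:2].astype(np.float32));print(n,len(q),q[:,2].mean(),r,cv2.boxPoints(r))
    m=(b["d"]>0)&(Q[...,2]>6)&(Q[...,2]<40)&(Q[...,0]>250)&(Q[...,0]<480)&(Q[...,1]>180)&(Q[...,1]<350)
    n_,l,st,_=cv2.connectedComponentsWithStats(m.astype(np.uint8),connectivity=8)
    for i in range(1,n_):
        if st[i,4]>40:
            q=Q[l==i];print(n,st[i],q.mean(0),q[:,2].max(),cv2.minAreaRect(q[:,:2].astype(np.float32)))
E
```

```text
top 9981 116.70896859033765 ((604.7169799804688, -40.53492736816406), (326.14923095703125, 272.3304748535156), 80.85116577148438) [[ 444.35513 -179.8848 ]
 [ 713.22125 -223.18524]
 [ 765.07886   98.81494]
 [ 496.2127   142.11539]]
top [166 250  31  11 222] [417.81441448 310.25294777  20.27795462] 29.45445068489971 ((420.5201416015625, 308.4389343261719), (82.85118103027344, 29.10370635986328), 87.8606185913086)
scene 6693 117.32324626786027 ((606.1104125976562, -42.258758544921875), (327.3673400878906, 274.2303466796875), 80.70187377929688) [[ 444.3502  -181.63788]
 [ 714.9774  -225.94571]
 [ 767.8706    97.12036]
 [ 497.2434   141.42819]]
scene [321 195  23  12 119] [426.17138926 309.10333732  18.47150373] 30.565794053873105 ((420.7713623046875, 306.7547607421875), (88.36847686767578, 33.0373420715332), 77.76438903808594)
```

View pics/crop_sp.png

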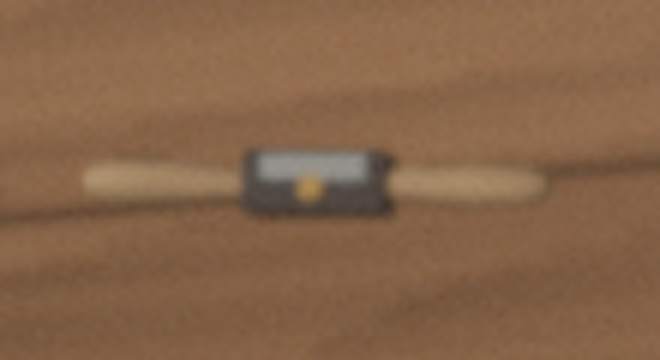

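View pics/crop_ch.png

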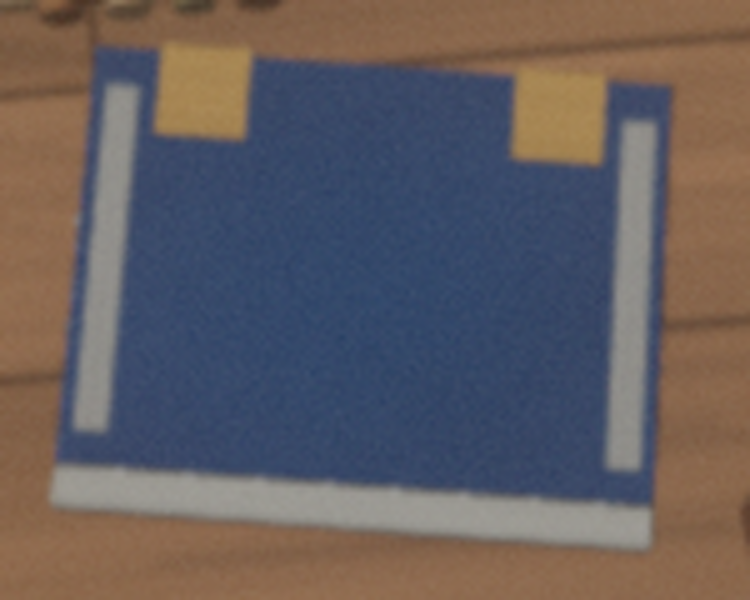

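The picture confirms it: dark body, pale grips, at (157,255). The orange and red ones are decoys. Its centre is near world (420,308). The chest's yaw is about -9.2°, the lid's front edge middle (471,-19.5) and the hinge (736,-62). Next are the tool axes and the spokeshave's position.

Run:
```python
from h import *
from rig import sense
s=sense();print(np.round(rot(s).as_matrix(),3))
for n in("top","scene"):
    a=np.load(f"pics/{n}0.npz");p,d,K,T=a["p"],a["d"],a["K"],a["T"]
    u0=proj(K,T,[[420,308,12]])[0].astype(int)
    w=np.zeros(d.shape,bool);w[u0[1]-30:u0[1]+30,u0[0]-50:u0[0]+50]=1
    hsv=cv2.cvtColor(p,cv2.COLOR_RGB2HSV);lab=cv2.cvtColor(p,cv2.COLOR_RGB2LAB)
    dark=w&(hsv[...,1]<75)
    L=lab[...,0].astype(int); pale=w&(L>135)&(hsv[...,1]<140)
    for nm,m,z in(("body",dark,24),("pale",pale,12)):
        nn,l,st,c=cv2.connectedComponentsWithStats(m.astype(np.uint8))
        for i in range(1,nn):
            if st[i,4]>15:
                v,u=np.nonzero(l==i);q=onz(K,T,np.c_[u,v],z);r=cv2.minAreaRect(q[:,:2].astype(np.float32))
                print(n,nm,st[i],np.round(q.mean(0),1),np.round(r[0],1),np.round(r[1],1),round(r[2],1))
```

```text
[[-0.     0.962  0.273]
 [ 0.001  0.273 -0.962]
 [-1.     0.    -0.001]]
top body [145 250  24  10 209] [425.8 376.4  24. ] [425.7 376.8] [66.2 25.8] 85.2
top pale [149 251  16   6  69] [432.8 379.6  12. ] [430.6 380. ] [43.6 14.5] 85.1
top pale [131 253  13   4  42] [432.2 438.   12. ] [432.5 435.8] [34.8  8.7] 85.1
top pale [170 253  23   5  87] [420.5 309.5  12. ] [420.3 309.9] [63.2 11.6] 85.1
scene body [339 191  16  11  93] [437.4 370.5  24. ] [436.4 369.1] [74.1 37.3] 89.8
scene body [280 207  48  24 382] [452.1 163.4  24. ] [468.6 136.9] [132.4 140.1] 80.6
scene pale [280 171  40  19 461] [218.1 284.3  12. ] [243.2 291.1] [161.2 122.5] 57.6
scene pale [ 280  171  100   60 3676] [427.2 320.3  12. ] [403.1 324.1] [390.5 365.1] 56.5
scene pale [309 215  17  16 109] [487.1 189.4  12. ] [487.  189.5] [23.  93.1] 81.2
scene pale [371 227   9   4  24] [626.6 346.   12. ] [622.9 344.3] [31.  15.8] 57.4
```

```bash
python3 -m jog '[{"linear":[-0.1,0,0],"rotation":[0,0,0],"grip":0},{"linear":[-0.25,0,0],"rotation":[0,0,0],"grip":0},{"linear":[-0.25,0,0],"rotation":[0,0,0],"grip":0},{"linear":[-0.25,0,0],"rotation":[0,0.2,0],"grip":0},{"linear":[-0.25,0,0],"rotation":[0,0.4,0],"grip":0},{"linear":[-0.25,0,0],"rotation":[0,0.4,0],"grip":0}]'; python3 -c "
from rig import sense;from h import *
s=sense();print(repr(s['joints']),repr(s['eef_pos']),np.round(rot(s).as_matrix(),3))"
```

```text
time_s: 0.65
eef_pos: [143.5, -505.8, 304.2]
ee_rot: [0.503, 0.468, 0.619, -0.38]
force: [-0.1, 0.4, -0.5]
grip_width: 0.145
array([-1.49713828,  0.39851624,  1.2044543 , -0.04138431,  1.74136394,
       -0.20599329]) array([ 143.500129  , -505.76722864,  304.18427802]) [[-0.055  0.962  0.267]
 [ 0.198  0.273 -0.941]
 [-0.979  0.001 -0.205]]
```

```bash
cat > st.py <<'E'
from rig import sense;from h import *
import json
s=sense();print("t",round(s['time_s'],2),"q",np.round(s['joints'],3),"p",np.round(s['eef_pos'],1),"F",np.round(s['force'],1),"g",round(s['grip_width'],3));print(np.round(rot(s).as_matrix(),3).tolist())
open("log.txt","a").write(json.dumps([s['joints'].tolist(),s['eef_pos'].tolist(),rot(s).as_matrix().tolist()])+"\n")
E
python3 st.py; python3 -m jog '[{"linear":[0,0.2,-0.1],"rotation":[0,-0.3,0],"grip":0},{"linear":[0,0.3,-0.15],"rotation":[0,-0.6,0],"grip":0},{"linear":[0,0.4,-0.2],"rotation":[0,-0.8,0],"grip":0},{"linear":[0,0.5,-0.25],"rotation":[0,-1,0],"grip":0},{"linear":[0,0.6,-0.3],"rotation":[0,-1,0],"grip":0},{"linear":[0,0.7,-0.35],"rotation":[0,-1,0],"grip":0},{"linear":[0,0.7,-0.35],"rotation":[0,-1,0],"grip":0},{"linear":[0,0.7,-0.35],"rotation":[0,-1,0],"grip":0}]'; python3 st.py
```

```text
t 0.65 q [-1.497  0.399  1.204 -0.041  1.741 -0.206] p [ 143.5 -505.8  304.2] F [-0.1  0.4 -0.5] g 0.145
[[-0.055, 0.962, 0.267], [0.198, 0.273, -0.941], [-0.979, 0.001, -0.205]]
time_s: 1.32
eef_pos: [318.3, -348.4, 326.2]
ee_rot: [0.642, 0.358, 0.475, -0.483]
force: [-0.4, -0.6, -0.7]
grip_width: 0.001
t 1.32 q [-1.04  -0.009  1.657 -0.076  1.207  0.268] p [ 318.3 -348.4  326.2] F [-0.4 -0.6 -0.7] g 0.001
[[0.082, 0.961, 0.264], [-0.28, 0.277, -0.919], [-0.957, 0.002, 0.292]]
```

```bash
cat > kin.py <<'E'
from h import *
import json
from scipy.optimize import least_squares
def Ry(a):return R.from_euler('y',a).as_matrix()
def Rz(a):return R.from_euler('z',a).as_matrix()
def fk(q,k):
    d1,L2,L3,D,o,a3=k
    A=Rz(q[0]);p=A@np.array([0,o,d1]);A=A@Ry(q[1]);p=p+A@[0,0,L2];A=A@Ry(q[2]);p=p+A@[a3,0,L3];A=A@Rz(q[3])@Ry(q[4])@Rz(q[5]);p=p+A@[0,0,D]
    return p,A
def fit():
    dat=[([-1.5174,.313448,1.49846,0,1.33099,-.2234],[143.446,-504.75,230.727],None)]+[json.loads(l) for l in open("log.txt")]
    f=lambda k:np.concatenate([fk(q,k)[0]-p for q,p,_ in dat]+[[(k[5])*.01]])
    r=least_squares(f,[300,400,350,250,115,0]);return r.x,r.fun,dat
E
python3 - <<'E'
from kin import *
k,f,dat=fit();print(np.round(k,1),np.round(f,1))
for q,p,A in dat[1:]:print(np.round(fk(q,k)[1].T@np.array(A),2))
E
```

```text
[201.1 438.7 397.5 255.1 116.3  38.7] [-0.  -0.  -0.   0.   0.   0.   0.   0.  -0.   0.4]
[[ 0.  0. -1.]
 [ 0.  1.  0.]
 [ 1. -0.  0.]]
[[ 0.  0. -1.]
 [ 0.  1.  0.]
 [ 1. -0.  0.]]
```

```bash
cat >> kin.py <<'E'
LO=np.array([-2.94,-.97,.19,-1.23,.02,-2.88]);HI=np.array([2.94,2.17,2.56,4.37,3.11,2.88])
M=np.array([[0,0,-1],[0,1,0],[1,0,0]])
def toolfk(q,k):
    p,A=fk(q,k);return p,A@M
def ik(p,T,k,q0):
    def f(q):
        a,A=toolfk(q,k);return np.r_[(a-p)/10,R.from_matrix(A.T@T).as_rotvec()*10]
    r=least_squares(f,np.clip(q0,LO+.001,HI-.001),bounds=(LO,HI));return r.x,np.abs(r.fun).max()
yaw=np.radians(-9.2);ux=np.array([np.cos(yaw),np.sin(yaw),0]);uy=np.array([-ux[1],ux[0],0]);uz=np.array([0,0,1.])
hinge=np.array([736,-62.3,105.])
def lidpose(th,s,h,tilt=0,sgn=-1,dy=0):
    # s: distance of TCP from hinge along panel, h: below underside ; tool z = sgn*uy
    e=-(np.cos(th)*ux)+np.sin(th)*uz   # hinge->edge
    n=np.sin(th)*ux+np.cos(th)*uz      # outward normal (top side)
    p=hinge+e*s-n*h+uy*dy
    x=-e*np.cos(tilt)+n*np.sin(tilt);z=sgn*uy
    return p,np.c_[x,np.cross(z,x),z]
E
python3 - <<'E'
from kin import *
k,_,_=fit();rng=np.random.default_rng(0)
for sgn in(-1,1):
  for th in(0,.4,.8,1.2,1.5):
   for tilt in (0,.3):
    p,T=lidpose(th,250,12,tilt,sgn);S=[]
    for i in range(40):
        q,e=ik(p,T,k,rng.uniform(LO,HI))
        if e<.01 and not any(np.abs(q-x).max()<.05 for x in S):S.append(q)
    print(sgn,th,tilt,np.round(p),[np.round(x,2).tolist() for x in S])
E
```

```text
-1 0 0 [489. -22.  93.] [[-0.43, 0.92, 2.49, 2.86, 1.83, -1.64]]
-1 0 0.3 [489. -22.  93.] [[-0.42, 1.17, 2.35, 2.83, 2.24, -1.69]]
-1 0.4 0 [504. -25. 191.] [[-0.39, 0.11, 2.41, 2.74, 0.58, -1.32]]
-1 0.4 0.3 [504. -25. 191.] [[-0.41, 0.37, 2.51, 2.87, 1.21, -1.5]]
-1 0.8 0 [556. -33. 276.] [[-0.32, 0.01, 1.93, 0.26, 0.45, 1.22]]
-1 0.8 0.3 [556. -33. 276.] [[-0.35, -0.01, 2.13, 1.84, 0.17, -0.36]]
-1 1.2 0 [636. -46. 334.] [[-0.27, 0.32, 1.28, 0.04, 1.18, 1.45]]
-1 1.2 0.3 [636. -46. 334.] [[-0.29, 0.18, 1.55, 0.12, 0.75, 1.39]]
-1 1.5 0 [707. -58. 354.] [[-0.25, 0.72, 0.56, 0.01, 1.79, 1.48]]
-1 1.5 0.3 [707. -58. 354.] [[-0.26, 0.49, 0.98, 0.04, 1.31, 1.47]]
1 0 0 [489. -22.  93.] [[-0.43, 0.92, 2.49, 2.86, 1.83, 1.5]]
1 0 0.3 [489. -22.  93.] [[-0.42, 1.17, 2.35, 2.83, 2.24, 1.45]]
1 0.4 0 [504. -25. 191.] [[-0.39, 0.11, 2.41, 2.74, 0.58, 1.82]]
1 0.4 0.3 [504. -25. 191.] [[-0.41, 0.37, 2.51, 2.87, 1.21, 1.64]]
1 0.8 0 [556. -33. 276.] [[-0.32, 0.01, 1.93, 0.26, 0.45, -1.93]]
1 0.8 0.3 [556. -33. 276.] [[-0.35, -0.01, 2.13, 1.84, 0.17, 2.78]]
1 1.2 0 [636. -46. 334.] [[-0.27, 0.32, 1.28, 0.04, 1.18, -1.69]]
1 1.2 0.3 [636. -46. 334.] [[-0.29, 0.18, 1.55, 0.12, 0.75, -1.76]]
1 1.5 0 [707. -58. 354.] [[-0.25, 0.72, 0.56, 0.01, 1.79, -1.66]]
1 1.5 0.3 [707. -58. 354.] [[-0.26, 0.49, 0.98, 0.04, 1.31, -1.67]]
```

```bash
cat >> kin.py <<'E'
def lidpose2(th,s,h,psi,sgn,dy=0,tilt=0):
    e=-(np.cos(th)*ux)+np.sin(th)*uz;n=np.sin(th)*ux+np.cos(th)*uz;d=-e
    p=hinge+e*s-n*h+uy*dy
    x0=np.cos(psi)*d+np.sin(psi)*uy; z=sgn*(-np.sin(psi)*d+np.cos(psi)*uy)
    x=x0*np.cos(tilt)+n*np.sin(tilt)
    return p,np.c_[x,np.cross(z,x),z]
E
python3 - <<'E'
from kin import *
k,_,_=fit();rng=np.random.default_rng(0)
ths=np.arange(0,1.56,.1)
for psid in(-90,-70,-50,-30,30,50,70,90):
 for sgn in(-1,1):
  for dy in ((-100,0,100)):
   psi=np.radians(psid)
   S=[]
   p,T=lidpose2(1.5,256,12,psi,sgn,dy)
   for i in range(25):
        q,e=ik(p,T,k,rng.uniform(LO,HI))
        if e<.01 and not any(np.abs(q-x).max()<.05 for x in S):S.append(q)
   for q in S:
     path=[q];ok=True
     for th in ths[::-1]:
        p,T=lidpose2(th,256,12,psi,sgn,dy);q2,e=ik(p,T,k,path[-1])
        if e>.02 or np.abs(q2-path[-1]).max()>.8:ok=False;break
        path.append(q2)
     if ok:
        P=np.array(path);mar=np.minimum(P-LO,HI-P).min(0)
        print(psid,sgn,dy,"q0",np.round(P[-1],2),"q15",np.round(P[0],2),"minj5",P[:,4].min().round(2),"mar",mar.min().round(2),"step",np.abs(np.diff(P,axis=0)).max().round(2))
     else: print(psid,sgn,dy,"broke at",round(th,1))
E
```

```text
-70 -1 -100 broke at 1.3
-70 -1 0 broke at 1.1
-70 1 -100 broke at 1.3
-70 1 0 broke at 1.1
-50 -1 -100 broke at 0.8
-50 -1 0 broke at 0.7
-50 1 -100 broke at 0.8
-50 1 0 broke at 0.7
-30 -1 -100 broke at 0.7
-30 -1 0 broke at 0.7
-30 -1 100 broke at 0.7
-30 1 -100 broke at 0.7
-30 1 0 broke at 0.7
-30 1 100 broke at 0.6
30 -1 -100 q0 [-1.13  0.85  2.3   1.65  1.57 -1.58] q15 [-0.57  0.78  0.53  0.55  1.94  1.32] minj5 1.14 mar 0.23 step 0.28
30 -1 0 q0 [-0.88  0.88  2.41  1.9   1.62 -1.71] q15 [-0.43  0.72  0.64  0.54  1.83  1.41] minj5 0.96 mar 0.12 step 0.29
30 -1 100 q0 [-0.51  0.89  2.43  2.26  1.68 -1.7 ] q15 [-0.29  0.71  0.65  0.54  1.75  1.53] minj5 0.74 mar 0.09 step 0.35
30 1 -100 broke at 0.8
30 1 0 broke at 0.7
30 1 100 broke at 0.7
50 -1 -100 q0 [-1.11  0.85  2.07  1.33  1.62 -1.36] q15 [-0.65  0.84  0.56  0.88  2.01  1.33] minj5 1.5 mar 0.37 step 0.24
50 -1 0 q0 [-0.92  0.84  2.21  1.51  1.58 -1.48] q15 [-0.52  0.75  0.72  0.87  1.87  1.36] minj5 1.35 mar 0.33 step 0.22
50 -1 100 q0 [-0.66  0.85  2.28  1.77  1.57 -1.55] q15 [-0.38  0.71  0.79  0.88  1.74  1.43] minj5 1
[... 251 characters left out ...]
8 -1.28] q15 [-0.58  0.81  0.8   1.18  1.92  1.31] minj5 1.66 mar 0.57 step 0.18
70 -1 100 q0 [-0.66  0.86  2.05  1.42  1.61 -1.34] q15 [-0.44  0.76  0.89  1.19  1.78  1.32] minj5 1.54 mar 0.48 step 0.19
70 1 -100 broke at 0.8
70 1 0 broke at 0.8
70 1 100 broke at 0.8
90 -1 -100 q0 [-0.92  0.98  1.57  0.9   1.97 -1.12] q15 [-0.71  0.99  0.69  1.5   2.12  1.37] minj5 1.97 mar 0.5 step 0.19
90 -1 0 q0 [-0.78  0.93  1.71  1.01  1.85 -1.16] q15 [-0.59  0.9   0.87  1.48  2.    1.28] minj5 1.85 mar 0.68 step 0.17
90 -1 100 q0 [-0.6   0.91  1.8   1.16  1.75 -1.18] q15 [-0.46  0.84  0.97  1.5   1.86  1.24] minj5 1.75 mar 0.74 step 0.17
90 1 -100 broke at 0.8
90 1 0 broke at 0.8
90 1 100 broke at 0.8
```

```bash
cat > plan.py <<'E'
from kin import *
from scipy.spatial.transform import Slerp
from rig import sense
K_,_,_=fit()
def go(pt,Tt,q=None,N=24,v=False,p0=None,T0=None):
    """check straight path from current (or given) pose; print relative cmd"""
    if q is None: s=sense();q=s['joints'];p0=s['eef_pos'];T0=rot(s).as_matrix()
    sl=Slerp([0,1],R.from_matrix([T0,Tt]));qs=[np.array(q)];bad=0
    for f in np.linspace(0,1,N+1)[1:]:
        qq,e=ik(p0+(pt-p0)*f,sl(f).as_matrix(),K_,qs[-1]);bad=max(bad,e);qs.append(qq)
    Q=np.array(qs);
    lin=T0.T@(pt-p0)/300;rv=R.from_matrix(T0.T@Tt).as_rotvec()/.5
    print("lin",np.round(lin,3),"rot",np.round(rv,3),"bad",round(bad,3),"maxstep",np.abs(np.diff(Q,axis=0)).max().round(2),"minj5",Q[:,4].min().round(2),"mar",np.minimum(Q-LO,HI-Q).min().round(2),"qend",np.round(Q[-1],2))
    return Q[-1]
E
python3 - <<'E'
from plan import *
a=np.load("pics/top0.npz")
print(onz(a["K"],a["T"],[[380,218],[384,240],[445,200],[455,235],[400,245],[263,243],[265,285],[408,160],[462,190],[467,262]],15).round(0)[:,:2].tolist())
psi=np.radians(35);dy=-40
for th in (0,.5,1,1.3,1.55):
    p,T=lidpose2(th,256,12,psi,-1,dy);S=[]
    q,e=ik(p,T,K_,[-.9,.87,2.35,1.8,1.6,-1.6] if th==0 else q);print(th,q.round(2),e.round(3), "wrist",(p-255*T[:,0]).round(0))
p,T=lidpose2(0,256,17,psi,-1,dy)
pre=p-70*T[:,0]; pre2=pre+[0,0,130]
q=go(pre2,T); print(pre2,pre); q=go(pre,T,q,p0=pre2,T0=T);go(p,T,q,p0=pre,T0=T)
E
```

```text
[[479.0, -271.0], [414.0, -274.0], [517.0, -467.0], [411.0, -480.0], [396.0, -318.0], [435.0, 73.0], [314.0, 77.0], [648.0, -377.0], [542.0, -522.0], [331.0, -501.0]]
0 [-1.    0.86  2.32  1.69  1.58 -1.61] 0.0 wrist [ 247. -172.   93.]
0.5 [-0.88  0.19  2.19  1.4   1.17 -0.44] 0.0 wrist [ 298. -180.  317.]
1 [-0.67  0.24  1.59  0.84  1.29  0.64] 0.0 wrist [ 448. -204.  490.]
1.3 [-0.56  0.49  1.08  0.66  1.59  1.09] 0.0 wrist [ 572. -224.  550.]
1.55 [-0.5   0.83  0.46  0.64  1.98  1.45] 0.0 wrist [ 685. -243.  570.]
lin [ 0.132  0.542 -0.809] rot [0.199 0.731 3.155] bad 0.0 maxstep 0.08 minj5 1.18 mar 0.11 qend [-1.27  0.38  2.45  1.43  1.62 -1.26]
[413.87555464 -91.32204351 218.        ] [413.87555464 -91.32204351  88.        ]
lin [ 0.    -0.433  0.   ] rot [0. 0. 0.] bad 0.0 maxstep 0.02 minj5 1.55 mar 0.11 qend [-1.27  0.89  2.39  1.42  1.55 -1.71]
lin [ 0.233  0.    -0.   ] rot [0. 0. 0.] bad 0.0 maxstep 0.01 minj5 1.55 mar 0.17 qend [-1.    0.87  2.32  1.69  1.58 -1.62]
```

```bash
python3 -m jog '[{"linear":[0.01,0.04,-0.06],"rotation":[0.01,0.06,0.24],"grip":0},{"linear":[0.02,0.08,-0.12],"rotation":[0.03,0.11,0.48],"grip":0},{"linear":[0.03,0.13,-0.19],"rotation":[0.05,0.17,0.72],"grip":0},{"linear":[0.04,0.17,-0.25],"rotation":[0.06,0.23,0.96],"grip":0},{"linear":[0.04,0.17,-0.25],"rotation":[0.06,0.23,0.96],"grip":0}]'
cat > g1.py <<'E'
from plan import *
psi=np.radians(35);dy=-40
p,T=lidpose2(0,256,17,psi,-1,dy);pre=p-70*T[:,0]
go(pre+[0,0,130],T)
E
python3 st.py;python3 g1.py
```

```text
time_s: 1.73
eef_pos: [347.0, -267.8, 290.5]
ee_rot: [0.704, 0.5, 0.404, -0.302]
force: [-0.7, 0.1, 0.0]
grip_width: -0.003
t 1.73 q [-1.215 -0.129  1.917  0.511  1.188 -0.117] p [ 347.  -267.8  290.5] F [-0.7  0.1  0. ] g -0.003
[[0.492, 0.829, 0.267], [-0.021, 0.317, -0.948], [-0.871, 0.461, 0.173]]
lin [ 0.308  0.26  -0.54 ] rot [0.122 0.505 2.187] bad 0.0 maxstep 0.06 minj5 1.19 mar 0.11 qend [-1.27  0.38  2.45  1.43  1.62 -1.26]
```

```bash
python3 -m jog '[{"linear":[0.03,0.03,-0.06],"rotation":[0.01,0.05,0.23],"grip":0},{"linear":[0.06,0.05,-0.11],"rotation":[0.02,0.1,0.46],"grip":0},{"linear":[0.1,0.08,-0.17],"rotation":[0.04,0.16,0.7],"grip":0},{"linear":[0.13,0.11,-0.23],"rotation":[0.05,0.21,0.93],"grip":0},{"linear":[0.13,0.11,-0.23],"rotation":[0.05,0.21,0.93],"grip":0}]'; python3 st.py;python3 g1.py
```

```text
time_s: 2.15
eef_pos: [374.0, -191.5, 257.0]
ee_rot: [0.724, 0.606, 0.311, -0.11]
force: [0.5, -0.5, -0.3]
grip_width: 0.0
t 2.15 q [-1.351 -0.105  2.197  0.994  1.314 -0.549] p [ 374.  -191.5  257. ] F [ 0.5 -0.5 -0.3] g 0.0
[[0.782, 0.537, 0.317], [0.218, 0.24, -0.946], [-0.584, 0.809, 0.071]]
lin [ 0.253  0.047 -0.283] rot [0.058 0.291 1.257] bad 0.0 maxstep 0.03 minj5 1.31 mar 0.11 qend [-1.27  0.38  2.45  1.43  1.62 -1.26]
```

```bash
python3 -m jog '[{"linear":[0.05,0.01,-0.05],"rotation":[0.01,0.06,0.23],"grip":0},{"linear":[0.1,0.02,-0.1],"rotation":[0.02,0.11,0.46],"grip":0},{"linear":[0.14,0.03,-0.16],"rotation":[0.03,0.16,0.7],"grip":0},{"linear":[0.19,0.035,-0.21],"rotation":[0.04,0.22,0.94],"grip":0},{"linear":[0.19,0.035,-0.21],"rotation":[0.04,0.22,0.94],"grip":0}]'; python3 st.py;python3 g1.py
```

```text
time_s: 2.57
eef_pos: [404.1, -115.8, 223.7]
ee_rot: [0.7, 0.679, 0.202, 0.092]
force: [0.5, 0.2, -0.9]
grip_width: 0.001
t 2.57 q [-1.328  0.216  2.415  1.338  1.519 -1.065] p [ 404.1 -115.8  223.7] F [ 0.5  0.2 -0.9] g 0.001
[[0.901, 0.146, 0.408], [0.404, 0.062, -0.913], [-0.158, 0.987, -0.003]]
lin [ 0.065 -0.009 -0.061] rot [-0.011  0.058  0.317] bad 0.0 maxstep 0.01 minj5 1.52 mar 0.11 qend [-1.27  0.38  2.45  1.43  1.62 -1.26]
```

```bash
python3 -m jog '[{"linear":[0.03,0,-0.03],"rotation":[0,0.03,0.16],"grip":0},{"linear":[0.065,-0.01,-0.06],"rotation":[-0.01,0.06,0.317],"grip":0},{"linear":[0.065,-0.01,-0.06],"rotation":[-0.01,0.06,0.317],"grip":0},{"linear":[0.065,-0.01,-0.06],"rotation":[-0.01,0.06,0.317],"grip":0}]'; python3 st.py;python3 - <<'E'
from plan import *
psi=np.radians(35);dy=-40
p,T=lidpose2(0,256,17,psi,-1,dy);pre=p-70*T[:,0]
go(pre,T)
from rig import capture,calibration
for n in("scene","wrist"):
    p,d=capture(n);cv2.imwrite(f"pics/{n}1.png",p[:,:,::-1])
E
```

```text
time_s: 2.9
eef_pos: [413.9, -92.4, 217.4]
ee_rot: [0.689, 0.689, 0.162, 0.157]
force: [0.4, -0.1, -0.0]
grip_width: 0.003
t 2.9 q [-1.272  0.381  2.444  1.42   1.614 -1.256] p [413.9 -92.4 217.4] F [ 0.4 -0.1 -0. ] g 0.003
[[0.898, 0.006, 0.44], [0.44, 0.001, -0.898], [-0.006, 1.0, -0.002]]
lin [ 0.004 -0.431 -0.003] rot [-0.003 -0.01   0.012] bad 0.0 maxstep 0.02 minj5 1.55 mar 0.11 qend [-1.27  0.89  2.39  1.42  1.55 -1.71]
```

View pics/scene1.png

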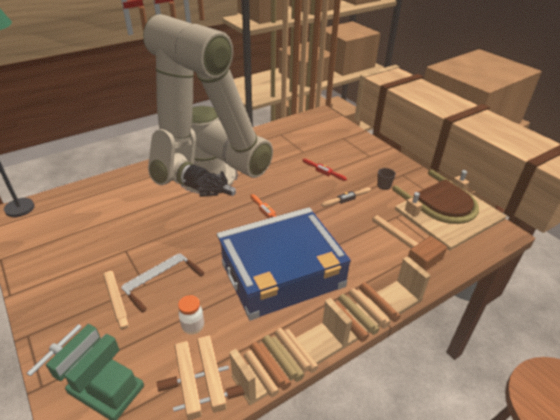

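View pics/wrist1.png

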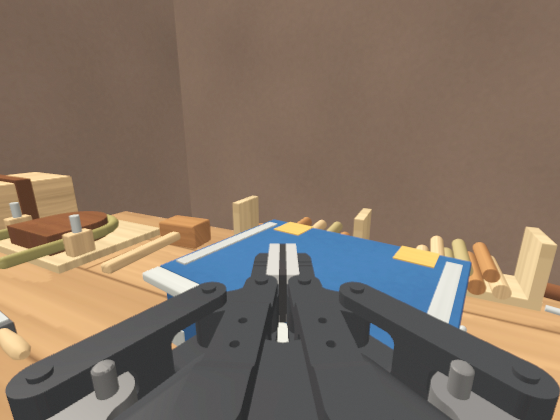

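Run:
```python
from plan import *
from rig import capture,calibration
p,d=capture("scene");c=calibration("scene");P=pts(d,c["intrinsics"],c["world_from_camera"])
m=(d>0);m[:,:140]=0;m[:,280:]=0;m[120:,:]&=True
sub=m&(P[...,2]>25)&(P[...,1]<-60)&(P[...,0]<420)&(P[...,0]>120)&(P[...,2]<400)
q=P[sub];i=np.argsort(q[:,2])[:15];print(q[i].round(0).tolist());print(np.percentile(q[:,2],[1,5,25]))
print("wrist",sense()['eef_pos']-255*rot(sense()).as_matrix()[:,0])
```

```text
[[253.0, -194.0, 188.0], [254.0, -198.0, 190.0], [255.0, -201.0, 192.0], [207.0, -268.0, 193.0], [218.0, -262.0, 193.0], [210.0, -265.0, 193.0], [238.0, -211.0, 193.0], [218.0, -265.0, 194.0], [307.0, -176.0, 195.0], [281.0, -188.0, 195.0], [290.0, -185.0, 195.0], [234.0, -213.0, 195.0], [310.0, -174.0, 196.0], [205.0, -270.0, 196.0], [313.0, -171.0, 196.0]]
[200.39162644 212.45655955 231.09719429]
wrist [ 184.44796274 -203.96875818  219.52405251]
```

```bash
python3 -m jog '[{"linear":[0,-0.1,0],"rotation":[0,0,0],"grip":0},{"linear":[0,-0.2,0],"rotation":[0,0,0.01],"grip":0},{"linear":[0,-0.3,0],"rotation":[0,0,0.01],"grip":0},{"linear":[0.004,-0.38,0],"rotation":[0,-0.01,0.012],"grip":0},{"linear":[0.004,-0.43,0],"rotation":[0,-0.01,0.012],"grip":0},{"linear":[0.004,-0.431,-0.003],"rotation":[0,-0.01,0.012],"grip":0},{"linear":[0.004,-0.431,-0.003],"rotation":[0,-0.01,0.012],"grip":0}]'; python3 st.py;python3 - <<'E'
from plan import *
psi=np.radians(35);dy=-40
p,T=lidpose2(0,256,17,psi,-1,dy)
go(p,T)
from rig import capture,calibration
p,d=capture("wrist");c=calibration("wrist");np.savez("pics/wrist2.npz",p=p,d=d,K=c["intrinsics"],T=c["world_from_camera"]);cv2.imwrite("pics/wrist2.png",p[:,:,::-1])
E
```

```text
time_s: 3.63
eef_pos: [414.2, -92.5, 89.7]
ee_rot: [0.691, 0.688, 0.156, 0.158]
force: [-0.2, 0.1, 1.2]
grip_width: 0.001
t 3.63 q [-1.273  0.889  2.389  1.423  1.552 -1.71 ] p [414.2 -92.5  89.7] F [-0.2  0.1  1.2] g 0.001
[[0.901, -0.003, 0.433], [0.433, 0.004, -0.901], [0.001, 1.0, 0.005]]
lin [ 0.234 -0.006 -0.005] rot [ 0.009  0.005 -0.002] bad 0.0 maxstep 0.01 minj5 1.55 mar 0.17 qend [-1.    0.87  2.32  1.69  1.58 -1.62]
```

View pics/wrist2.png

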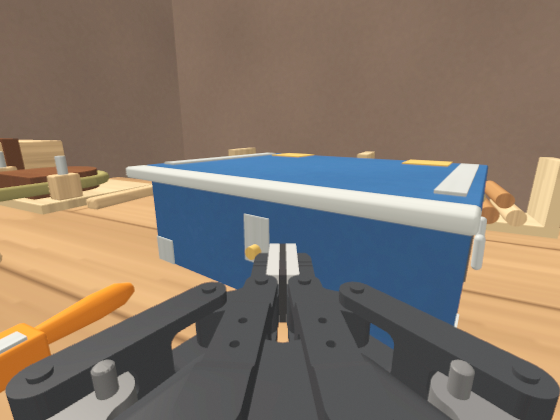

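Run:
```python
from plan import *
a=np.load("pics/wrist2.npz");P=pts(a["d"],a["K"],a["T"]);C=hinge-120*ux;C[2]=0
def loc(p):q=p-C;return np.round([q@ux,q@uy,q[2]],1)
for u,v in((257,225),(255,250),(250,247),(240,205),(330,220),(430,240),(400,200),(200,185),(300,188),(450,210),(180,240),(330,196),(220,240)):print((u,v),loc(P[v,u]) if a["d"][v,u]>0 else None)
s=sense();print("tcp",loc(s['eef_pos']));p,T=lidpose2(0,256,17,np.radians(35),-1,-40);print(loc(p))
```

```text
(257, 225) [-119.7   -4.3   75.4]
(255, 250) [-125.    -5.9   53.8]
(250, 247) [-127.1   -1.9   56.3]
(240, 205) [-116.8   18.2   89.7]
(330, 220) [-117.3  -73.3   92. ]
(430, 240) [-116.7 -141.4   91.2]
(400, 200) [-135.1 -125.1  117.9]
(200, 185) [-145.7   37.1  110.6]
(300, 188) [-140.3  -60.5  118.3]
(450, 210) [-143.2 -151.4  117.9]
(180, 240) [-117.7  113.1   34.1]
(330, 196) [-145.1  -85.5  116.8]
(220, 240) [-117.7   46.4   49.1]
tcp [-192.8  -81.2   90.1]
[-136.  -40.   88.]
```

```bash
python3 -m jog '[{"linear":[0.08,-0.003,-0.002],"rotation":[0,0,0],"grip":0},{"linear":[0.15,-0.006,-0.004],"rotation":[0,0,0],"grip":0},{"linear":[0.2,-0.006,-0.005],"rotation":[0.01,0,0],"grip":0},{"linear":[0.225,-0.006,-0.005],"rotation":[0.01,0,0],"grip":0},{"linear":[0.24,-0.006,-0.005],"rotation":[0.01,0,0],"grip":0},{"linear":[0.24,-0.006,-0.005],"rotation":[0.01,0,0],"grip":0}]'; python3 st.py
cat > pa.py <<'E'
# lid path in units from the current pose: rotate about hinge line with the lid, starting from current tool pose
import sys
from plan import *
s=sense();p0=s['eef_pos'];T0=rot(s).as_matrix()
def cmd(dth,lift=0,s0=None):
    Rr=R.from_rotvec(uy*dth).as_matrix()
    p=hinge+Rr@(p0-hinge); T=Rr@T0
    return T0.T@(p-p0)/300,R.from_matrix(T0.T@T).as_rotvec()/.5
e=p0-hinge;e=e-uy*(e@uy);print("th est",round(np.arctan2(e[2],-(e@ux)),4),"r",round(np.linalg.norm(e),1))
th0=np.arctan2(e[2],-(e@ux));n=np.sin(th0)*ux+np.cos(th0)*uz
print("F normal",round(s['force']@n,2),"F along",round(s['force']@(np.cos(th0)*ux-np.sin(th0)*uz),2),"Fy",round(s['force']@uy,2))
for a in sys.argv[1:]:
    l,r=cmd(float(a));print(a,np.round(l,4).tolist(),np.round(r,3).tolist())
E
python3 pa.py 0.01 0.02 0.05 0.1
```

```text
time_s: 4.18
eef_pos: [478.9, -59.6, 89.7]
ee_rot: [0.69, 0.688, 0.157, 0.158]
force: [-0.1, -0.7, -0.4]
grip_width: -0.003
t 4.18 q [-0.996  0.869  2.317  1.696  1.578 -1.619] p [478.9 -59.6  89.7] F [-0.1 -0.7 -0.4] g -0.003
[[0.901, -0.003, 0.434], [0.434, 0.002, -0.901], [0.002, 1.0, 0.003]]
th est -0.0599 r 254.7
F normal -0.43 F along 0.03 Fy -0.75
0.01 [-0.0004, 0.0085, -0.0002] [0.011, 0.0, -0.016]
0.02 [-0.0007, 0.017, -0.0004] [0.023, 0.0, -0.033]
0.05 [-0.0011, 0.0424, -0.0007] [0.057, 0.0, -0.082]
0.1 [-0.0005, 0.0849, -0.0002] [0.115, 0.0, -0.164]
```

```bash
python3 -m jog '[{"linear":[0,0.007,0],"rotation":[0,0,0],"grip":0},{"linear":[0,0.014,0],"rotation":[0,0,0],"grip":0},{"linear":[0,0.02,0],"rotation":[0,0,0],"grip":0},{"linear":[0,0.024,0],"rotation":[0,0,0],"grip":0},{"linear":[0,0.024,0],"rotation":[0,0,0],"grip":0}]'; python3 st.py;python3 pa.py 0.03 0.06 0.1 0.15 0.2 0.25
```

```text
time_s: 4.6
eef_pos: [478.8, -60.0, 97.0]
ee_rot: [0.691, 0.688, 0.157, 0.158]
force: [-1.9, -1.2, -4.3]
grip_width: -0.002
t 4.6 q [-0.997  0.844  2.325  1.696  1.575 -1.601] p [478.8 -60.   97. ] F [-1.9 -1.2 -4.3] g -0.002
[[0.901, -0.002, 0.433], [0.433, 0.003, -0.901], [0.001, 1.0, 0.003]]
th est -0.0316 r 254.4
F normal -4.29 F along -1.86 Fy -1.5
0.03 [-0.0003, 0.0254, -0.0002] [0.034, 0.0, -0.049]
0.06 [-0.0, 0.0509, 0.0001] [0.069, 0.0, -0.098]
0.1 [0.0014, 0.0847, 0.0012] [0.114, 0.0, -0.164]
0.15 [0.0047, 0.1269, 0.0036] [0.172, 0.001, -0.246]
0.2 [0.0097, 0.1689, 0.0072] [0.229, 0.001, -0.328]
0.25 [0.0164, 0.2105, 0.012] [0.286, 0.001, -0.41]
```

```bash
python3 -m jog '[{"linear":[0,0.0254,0],"rotation":[0.034,0,-0.049],"grip":0},{"linear":[0,0.051,0],"rotation":[0.069,0,-0.098],"grip":0},{"linear":[0.001,0.085,0.001],"rotation":[0.114,0,-0.164],"grip":0},{"linear":[0.005,0.127,0.004],"rotation":[0.172,0,-0.246],"grip":0},{"linear":[0.01,0.169,0.007],"rotation":[0.229,0,-0.328],"grip":0},{"linear":[0.016,0.21,0.012],"rotation":[0.286,0,-0.41],"grip":0},{"linear":[0.016,0.21,0.012],"rotation":[0.286,0,-0.41],"grip":0}]'; python3 st.py;python3 pa.py 0.05 0.1 0.15 0.2 0.25 0.3 0.35
```

```text
time_s: 5.18
eef_pos: [484.8, -61.2, 162.1]
ee_rot: [0.654, 0.715, 0.237, 0.075]
force: [-2.2, -2.4, -4.7]
grip_width: 0.002
t 5.18 q [-0.965  0.436  2.341  1.631  1.33  -1.062] p [484.8 -61.2 162.1] F [-2.2 -2.4 -4.7] g 0.002
[[0.877, 0.24, 0.417], [0.437, -0.033, -0.899], [-0.202, 0.97, -0.134]]
th est 0.226 r 254.6
F normal -4.96 F along -0.72 Fy -2.7
0.05 [0.0001, 0.0424, 0.0003] [0.057, 0.001, -0.082]
0.1 [0.0019, 0.0848, 0.0019] [0.114, 0.001, -0.164]
0.15 [0.0054, 0.127, 0.0046] [0.171, 0.002, -0.246]
0.2 [0.0107, 0.1689, 0.0086] [0.228, 0.002, -0.328]
0.25 [0.0177, 0.2105, 0.0138] [0.286, 0.003, -0.41]
0.3 [0.0264, 0.2515, 0.0201] [0.343, 0.003, -0.492]
0.35 [0.0367, 0.292, 0.0276] [0.4, 0.004, -0.575]
```

```bash
python3 -m jog '[{"linear":[0,0.0424,0],"rotation":[0.057,0,-0.082],"grip":0},{"linear":[0.002,0.085,0.002],"rotation":[0.114,0,-0.164],"grip":0},{"linear":[0.005,0.127,0.005],"rotation":[0.171,0,-0.246],"grip":0},{"linear":[0.011,0.169,0.009],"rotation":[0.228,0,-0.328],"grip":0},{"linear":[0.018,0.21,0.014],"rotation":[0.286,0,-0.41],"grip":0},{"linear":[0.026,0.2515,0.02],"rotation":[0.343,0,-0.492],"grip":0},{"linear":[0.037,0.292,0.028],"rotation":[0.4,0,-0.575],"grip":0},{"linear":[0.037,0.292,0.028],"rotation":[0.4,0,-0.575],"grip":0}]'; python3 st.py;python3 pa.py 0.05 0.1 0.15 0.2 0.25 0.3 0.35
```

```text
time_s: 5.85
eef_pos: [520.0, -67.0, 244.9]
ee_rot: [0.584, 0.734, 0.344, -0.042]
force: [-2.5, -1.7, -0.9]
grip_width: 0.001
t 5.85 q [-0.829  0.145  2.079  1.28   1.134 -0.177] p [520.  -67.  244.9] F [-2.5 -1.7 -0.9] g 0.001
[[0.76, 0.553, 0.34], [0.455, -0.081, -0.887], [-0.463, 0.829, -0.313]]
th est 0.5822 r 254.4
F normal -1.99 F along -1.35 Fy -2.08
0.05 [0.0003, 0.0424, 0.0006] [0.057, 0.001, -0.082]
0.1 [0.0023, 0.0847, 0.0025] [0.114, 0.002, -0.164]
0.15 [0.006, 0.1268, 0.0055] [0.171, 0.003, -0.246]
0.2 [0.0115, 0.1687, 0.0098] [0.228, 0.003, -0.328]
0.25 [0.0187, 0.2101, 0.0152] [0.285, 0.004, -0.41]
0.3 [0.0276, 0.251, 0.0218] [0.343, 0.005, -0.493]
0.35 [0.0381, 0.2913, 0.0296] [0.4, 0.006, -0.575]
```

```bash
python3 -m jog '[{"linear":[0,0.0424,0],"rotation":[0.057,0,-0.082],"grip":0},{"linear":[0.002,0.085,0.002],"rotation":[0.114,0,-0.164],"grip":0},{"linear":[0.006,0.127,0.005],"rotation":[0.171,0,-0.246],"grip":0},{"linear":[0.011,0.1687,0.01],"rotation":[0.228,0,-0.328],"grip":0},{"linear":[0.019,0.21,0.015],"rotation":[0.286,0,-0.41],"grip":0},{"linear":[0.028,0.251,0.022],"rotation":[0.343,0,-0.493],"grip":0},{"linear":[0.028,0.251,0.022],"rotation":[0.343,0,-0.493],"grip":0},{"linear":[0.028,0.251,0.022],"rotation":[0.343,0,-0.493],"grip":0}]'; python3 st.py;python3 pa.py 0.05 0.1 0.15 0.2 0.25 0.3 0.35;python3 - <<'E'
from rig import capture;import cv2
p,d=capture("scene");cv2.imwrite("pics/scene3.png",p[:,:,::-1])
E
```

```text
time_s: 6.52
eef_pos: [569.7, -74.8, 299.1]
ee_rot: [0.51, 0.733, 0.428, -0.141]
force: [-1.9, 0.0, -1.5]
grip_width: -0.003
t 6.52 q [-0.697  0.196  1.712  0.932  1.212  0.465] p [569.7 -74.8 299.1] F [-1.9  0.  -1.5] g -0.003
[[0.594, 0.771, 0.228], [0.483, -0.115, -0.868], [-0.643, 0.626, -0.441]]
th est 0.8749 r 253.0
F normal -2.4 F along -0.11 Fy -0.29
0.05 [-0.0, 0.0422, 0.0005] [0.057, 0.001, -0.082]
0.1 [0.0017, 0.0842, 0.0022] [0.114, 0.002, -0.164]
0.15 [0.0051, 0.1262, 0.005] [0.171, 0.003, -0.246]
0.2 [0.0102, 0.1678, 0.0091] [0.229, 0.004, -0.328]
0.25 [0.0171, 0.2091, 0.0144] [0.286, 0.005, -0.41]
0.3 [0.0256, 0.2498, 0.0208] [0.343, 0.006, -0.492]
0.35 [0.0358, 0.29, 0.0284] [0.4, 0.007, -0.574]
```

View pics/scene3.png

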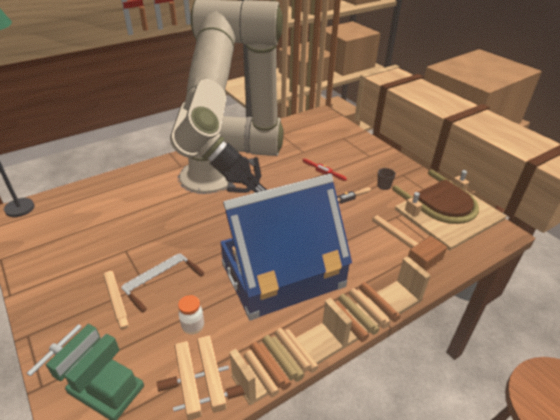

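The picture shows the lid riding on the finger at about 0.9 rad, with a smooth running load of about 2.4 N. I'll go on to just below the earliest stay angle and then slow down.

```bash
python3 -m jog '[{"linear":[0,0.0422,0],"rotation":[0.057,0,-0.082],"grip":0},{"linear":[0.002,0.084,0.002],"rotation":[0.114,0,-0.164],"grip":0},{"linear":[0.005,0.126,0.005],"rotation":[0.171,0,-0.246],"grip":0},{"linear":[0.01,0.168,0.009],"rotation":[0.229,0,-0.328],"grip":0},{"linear":[0.017,0.209,0.014],"rotation":[0.286,0,-0.41],"grip":0},{"linear":[0.017,0.209,0.014],"rotation":[0.286,0,-0.41],"grip":0},{"linear":[0.017,0.209,0.014],"rotation":[0.286,0,-0.41],"grip":0}]'; python3 st.py;python3 pa.py 0.02 0.04 0.06 0.08
```

```text
time_s: 7.15
eef_pos: [621.1, -83.1, 331.4]
ee_rot: [0.438, 0.72, 0.49, -0.222]
force: [-1.6, -0.7, -1.0]
grip_width: -0.002
t 7.15 q [-0.605  0.36   1.339  0.731  1.419  0.875] p [621.1 -83.1 331.4] F [-1.6 -0.7 -1. ] g -0.002
[[0.421, 0.9, 0.109], [0.511, -0.136, -0.849], [-0.749, 0.413, -0.517]]
th est 1.1181 r 251.7
F normal -1.79 F along 0.24 Fy -0.98
0.02 [-0.0003, 0.0168, -0.0] [0.023, 0.0, -0.033]
0.04 [-0.0004, 0.0336, 0.0001] [0.046, 0.001, -0.066]
0.06 [-0.0001, 0.0503, 0.0005] [0.069, 0.001, -0.098]
0.08 [0.0004, 0.0671, 0.001] [0.091, 0.001, -0.131]
```

```bash
python3 -m jog '[{"linear":[0,0.0168,0],"rotation":[0.023,0,-0.033],"grip":0},{"linear":[0,0.0336,0],"rotation":[0.046,0,-0.066],"grip":0},{"linear":[0,0.0503,0],"rotation":[0.069,0,-0.098],"grip":0},{"linear":[0,0.0503,0],"rotation":[0.069,0,-0.098],"grip":0}]'; python3 st.py;python3 pa.py 0.01 0.02 0.03 0.04
```

```text
time_s: 7.48
eef_pos: [634.2, -85.1, 336.6]
ee_rot: [0.42, 0.716, 0.504, -0.241]
force: [-0.3, 0.6, -0.3]
grip_width: 0.003
t 7.48 q [-0.586  0.412  1.24   0.698  1.482  0.958] p [634.2 -85.1 336.6] F [-0.3  0.6 -0.3] g 0.003
[[0.376, 0.923, 0.078], [0.519, -0.14, -0.843], [-0.768, 0.358, -0.532]]
th est 1.1748 r 251.0
F normal -0.44 F along 0.12 Fy 0.53
0.01 [-0.0002, 0.0084, -0.0001] [0.011, 0.0, -0.016]
0.02 [-0.0004, 0.0167, -0.0001] [0.023, 0.0, -0.033]
0.03 [-0.0004, 0.0251, -0.0] [0.034, 0.001, -0.049]
0.04 [-0.0005, 0.0335, 0.0001] [0.046, 0.001, -0.066]
```

```bash
python3 -m jog '[{"linear":[0,0.0084,0],"rotation":[0.011,0,-0.016],"grip":0},{"linear":[0,0.0167,0],"rotation":[0.023,0,-0.033],"grip":0},{"linear":[0,0.0251,0],"rotation":[0.034,0,-0.049],"grip":0},{"linear":[0,0.0335,0],"rotation":[0.046,0,-0.066],"grip":0},{"linear":[0,0.0335,0],"rotation":[0.046,0,-0.066],"grip":0}]'; python3 st.py;python3 pa.py
```

```text
time_s: 7.9
eef_pos: [643.8, -86.7, 340.3]
ee_rot: [0.407, 0.712, 0.513, -0.253]
force: [-0.8, 0.5, -0.5]
grip_width: 0.004
t 7.9 q [-0.573  0.45   1.167  0.679  1.528  1.014] p [643.8 -86.7 340.3] F [-0.8  0.5 -0.5] g 0.004
[[0.346, 0.937, 0.057], [0.524, -0.142, -0.84], [-0.779, 0.32, -0.54]]
th est 1.2163 r 250.9
F normal -0.96 F along 0.17 Fy 0.41
```

```bash
python3 -m jog '[{"linear":[0,0.0084,0],"rotation":[0.011,0,-0.016],"grip":0},{"linear":[0,0.0167,0],"rotation":[0.023,0,-0.033],"grip":0},{"linear":[0,0.0167,0],"rotation":[0.023,0,-0.033],"grip":0}]'; python3 pa.py; python3 -m jog '[{"linear":[0,0.0084,0],"rotation":[0.011,0,-0.016],"grip":0},{"linear":[0,0.0167,0],"rotation":[0.023,0,-0.033],"grip":0},{"linear":[0,0.0167,0],"rotation":[0.023,0,-0.033],"grip":0}]'; python3 pa.py
```

```text
time_s: 8.15
eef_pos: [649.0, -87.4, 342.0]
ee_rot: [0.401, 0.71, 0.517, -0.26]
force: [-1.2, 0.3, -0.4]
grip_width: 0.002
th est 1.2383 r 250.8
F normal -1.28 F along -0.04 Fy 0.14
time_s: 8.4
eef_pos: [654.3, -88.2, 343.6]
ee_rot: [0.395, 0.708, 0.522, -0.266]
force: [0.9, -0.6, 1.0]
grip_width: 0.0
th est 1.2605 r 250.6
F normal 1.26 F along -0.69 Fy -0.42
```

```bash
python3 -m jog '[{"linear":[0,0.0084,0],"rotation":[0.011,0,-0.016],"grip":0},{"linear":[0,0.0084,0],"rotation":[0.011,0,-0.016],"grip":0}]'>/dev/null; python3 pa.py; python3 -m jog '[{"linear":[0,0.0084,0],"rotation":[0.011,0,-0.016],"grip":0},{"linear":[0,0.0084,0],"rotation":[0.011,0,-0.016],"grip":0}]'>/dev/null; python3 pa.py
```

```text
th est 1.2713 r 250.4
F normal -2.6 F along -1.66 Fy -0.18
th est 1.2774 r 250.5
F normal -10.71 F along -4.22 Fy -1.97
```

Run:
```python
from rig import capture;import cv2
p,d=capture("scene");cv2.imwrite("pics/scene4.png",p[60:330,140:420,::-1].repeat(2,0).repeat(2,1))
```

```text
(no output)
```

View pics/scene4.png

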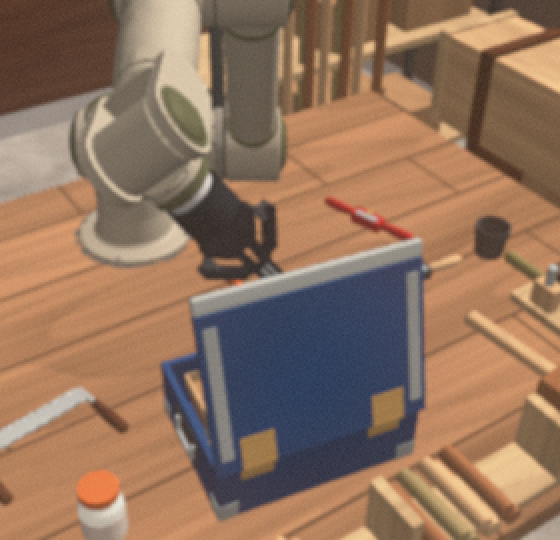

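Resistance rose sharply at a tool angle of 1.277, to about 10.7 N against a running load of 1–2 N. I won't push further. I'll ease off slowly and check whether the lid stays.

```bash
python3 pa.py; python3 -m jog '[{"linear":[0,-0.004,0],"rotation":[-0.005,0,0.008],"grip":0},{"linear":[0,-0.008,0],"rotation":[-0.01,0,0.016],"grip":0}]' >/dev/null; python3 pa.py;  python3 -m jog '[{"linear":[0,-0.004,0],"rotation":[-0.005,0,0.008],"grip":0},{"linear":[0,-0.008,0],"rotation":[-0.01,0,0.016],"grip":0}]'>/dev/null; python3 pa.py
```

```text
th est 1.277 r 250.5
F normal -10.79 F along -4.25 Fy -1.66
th est 1.2671 r 250.6
F normal -0.76 F along 0.62 Fy -0.05
th est 1.258 r 250.7
F normal -0.34 F along 0.14 Fy 0.28
```

```bash
cat > lid.py <<'E'
from plan import *
from rig import capture,calibration
p,d=capture("scene");c=calibration("scene");P=pts(d,c["intrinsics"],c["world_from_camera"])
C=hinge-120*ux;C[2]=0;Q=P-C;x=Q@ux;y=Q@uy;z=Q[...,2]
hsv=cv2.cvtColor(p,cv2.COLOR_RGB2HSV)
m=(d>0)&(hsv[...,0]>100)&(hsv[...,0]<130)&(hsv[...,1]>100)&(z>150)&(abs(y)<165)&(x>-150)&(x<260)
A=np.c_[z[m],y[m],np.ones(m.sum())];s,_,_,_=np.linalg.lstsq(A,x[m],rcond=None)
r=x[m]-A@s;g=abs(r)<6;s,_,_,_=np.linalg.lstsq(A[g],x[m][g],rcond=None)
print("lid angle",round(np.pi/2+np.arctan(s[0]),4),"n",g.sum(),"zmax",z[m].max().round(1))
E
python3 lid.py; python3 -m jog '[{"linear":[0,-0.004,0],"rotation":[-0.005,0,0.008],"grip":0},{"linear":[0,-0.008,0],"rotation":[-0.01,0,0.016],"grip":0},{"linear":[0,-0.008,0],"rotation":[-0.01,0,0.016],"grip":0}]' >/dev/null; python3 pa.py; python3 lid.py; python3 -m jog '[{"linear":[0,-0.008,0],"rotation":[-0.01,0,0.016],"grip":0},{"linear":[0,-0.016,0],"rotation":[-0.02,0,0.032],"grip":0},{"linear":[0,-0.016,0],"rotation":[-0.02,0,0.032],"grip":0}]' >/dev/null; python3 pa.py; python3 lid.py
```

```text
lid angle 1.3027 n 4470 zmax 343.2
th est 1.2471 r 250.9
F normal 0.52 F along 0.05 Fy 0.07
lid angle 1.3032 n 4430 zmax 341.7
th est 1.2266 r 251.2
F normal 0.44 F along -0.13 Fy 0.83
lid angle 1.3023 n 4437 zmax 342.0
```

The scene depth gives a steady lid angle of 1.302 while the finger backed off 10 mm, so the stay is locked. Next I'll plan the move to above the spokeshave.

```bash
cat >> plan.py <<'E'
def down(jz):
    z=np.array([jz[0],jz[1],0])/np.hypot(*jz);x=np.array([0,0,-1.]);return np.c_[x,np.cross(z,x),z]
E
python3 - <<'E'
from plan import *
s=sense();T0=rot(s).as_matrix();p0=s['eef_pos'];print(p0.round(1))
p1=p0-60*T0[:,1]; print("p1",p1.round(0)); q1=go(p1,T0)
rng=np.random.default_rng(1)
for sg in(1,-1):
    T=down(sg*np.array([.996,-.084]));
    pt=np.array([400,360,280.])
    go(pt,T,q1,p0=p1,T0=T0,N=60)
    # via (450,60,400)
    pv=np.array([430,-60,400.]);q=go(pv,T,q1,p0=p1,T0=T0,N=60);go(pt,T,q,p0=pv,T0=T,N=40)
E
```

```text
[646.3 -87.  341.6]
p1 [590. -78. 323.]
lin [-0.  -0.2 -0. ] rot [0. 0. 0.] bad 0.0 maxstep 0.01 minj5 1.5 mar 0.95 qend [-0.61  0.34  1.36  0.67  1.5   0.94]
lin [ 0.672 -0.849 -1.177] rot [-2.954 -0.424 -1.419] bad 0.0 maxstep 0.02 minj5 1.41 mar 1.04 qend [ 0.51  0.31  1.37 -0.    1.46  0.6 ]
lin [-0.345 -0.433 -0.216] rot [-2.954 -0.424 -1.419] bad 0.0 maxstep 0.02 minj5 1.5 mar 1.01 qend [-0.41  0.04  1.39 -0.    1.71 -0.33]
lin [ 0.4    1.387 -0.217] rot [0. 0. 0.] bad 0.0 maxstep 0.03 minj5 1.46 mar 0.99 qend [ 0.51  0.31  1.37 -0.    1.46  0.6 ]
lin [ 0.672 -0.849 -1.177] rot [ 3.07  -1.431  0.428] bad 4.697 maxstep 0.06 minj5 1.14 mar 0.0 qend [0.28 0.15 1.67 0.48 1.18 2.88]
lin [-0.345 -0.433 -0.216] rot [ 3.07  -1.431  0.428] bad 0.0 maxstep 0.03 minj5 1.4 mar 0.06 qend [-0.41  0.04  1.39  0.    1.71  2.82]
lin [ 0.4   -1.387  0.217] rot [0. 0. 0.] bad 4.697 maxstep 0.02 minj5 1.18 mar 0.0 qend [0.28 0.15 1.67 0.48 1.18 2.88]
```

```bash
cat > g2.py <<'E'
from plan import *
import sys
a=[float(x) for x in sys.argv[1:]]
go(np.array(a[:3]),down(np.array(a[3:5]) if len(a)>3 else np.array([.996,-.084])),N=50)
E
python3 -m jog '[{"linear":[0,-0.03,0],"rotation":[0,0,0],"grip":0},{"linear":[0,-0.08,0],"rotation":[0,0,0],"grip":0},{"linear":[0,-0.15,0],"rotation":[-0.15,0,0],"grip":0},{"linear":[-0.05,-0.22,-0.03],"rotation":[-0.3,-0.04,-0.14],"grip":0},{"linear":[-0.1,-0.28,-0.06],"rotation":[-0.5,-0.07,-0.24],"grip":0},{"linear":[-0.15,-0.34,-0.09],"rotation":[-0.7,-0.1,-0.34],"grip":0},{"linear":[-0.2,-0.4,-0.12],"rotation":[-0.9,-0.13,-0.44],"grip":20},{"linear":[-0.2,-0.4,-0.12],"rotation":[-0.9,-0.13,-0.44],"grip":40}]'; python3 st.py; python3 lid.py; python3 g2.py 430 -60 400
```

```text
time_s: 10.43
eef_pos: [510.3, -70.6, 375.0]
ee_rot: [0.539, 0.531, 0.622, -0.201]
force: [1.3, -0.1, 0.7]
grip_width: 0.274
t 10.43 q [-0.602  0.219  1.326  0.472  1.724  0.566] p [510.3 -70.6 375. ] F [ 1.3 -0.1  0.7] g 0.274
[[0.147, 0.877, 0.457], [0.444, 0.354, -0.823], [-0.884, 0.324, -0.337]]
lid angle 1.3041 n 3788 zmax 340.1
lin [-0.102 -0.198 -0.183] rot [-2.052 -0.292 -0.981] bad 0.0 maxstep 0.02 minj5 1.71 mar 1.01 qend [-0.41  0.04  1.39 -0.    1.71 -0.33]
```

```bash
python3 g2.py 420 150 360; python3 g2.py 415 365 270
```

```text
lin [ 0.323 -0.026 -0.729] rot [-2.052 -0.292 -0.981] bad 0.0 maxstep 0.02 minj5 1.61 mar 1.04 qend [0.08 0.07 1.46 0.   1.61 0.16]
lin [ 0.905  0.112 -1.225] rot [-2.052 -0.292 -0.981] bad 0.0 maxstep 0.02 minj5 1.44 mar 1.05 qend [ 0.51  0.35  1.35 -0.    1.45  0.59]
```

```bash
python3 -m jog '[{"linear":[0.03,0,-0.07],"rotation":[-0.2,-0.03,-0.09],"grip":60},{"linear":[0.06,0,-0.14],"rotation":[-0.4,-0.06,-0.19],"grip":60},{"linear":[0.09,-0.01,-0.21],"rotation":[-0.6,-0.085,-0.29],"grip":60},{"linear":[0.12,-0.01,-0.28],"rotation":[-0.8,-0.11,-0.38],"grip":60},{"linear":[0.155,-0.012,-0.35],"rotation":[-0.98,-0.14,-0.47],"grip":60},{"linear":[0.155,-0.012,-0.35],"rotation":[-0.98,-0.14,-0.47],"grip":60}]'; python3 st.py; python3 g2.py 415 365 270
```

```text
time_s: 10.98
eef_pos: [467.2, 38.7, 366.7]
ee_rot: [0.645, 0.303, 0.691, -0.123]
force: [-0.4, 0.4, 0.2]
grip_width: 0.701
t 10.98 q [-0.313  0.115  1.418  0.256  1.672  0.322] p [467.2  38.7 366.7] F [-0.4  0.4  0.2] g 0.701
[[0.016, 0.576, 0.817], [0.26, 0.787, -0.56], [-0.966, 0.221, -0.137]]
lin [ 0.591  0.684 -0.707] rot [-1.059 -0.153 -0.51 ] bad 0.0 maxstep 0.02 minj5 1.44 mar 1.07 qend [0.51 0.35 1.35 0.   1.45 0.59]
```

```bash
python3 -m jog '[{"linear":[0.04,0.07,-0.07],"rotation":[-0.1,-0.01,-0.05],"grip":85},{"linear":[0.1,0.14,-0.14],"rotation":[-0.2,-0.03,-0.1],"grip":85},{"linear":[0.15,0.2,-0.2],"rotation":[-0.35,-0.05,-0.17],"grip":85},{"linear":[0.22,0.27,-0.27],"rotation":[-0.5,-0.07,-0.24],"grip":85},{"linear":[0.28,0.34,-0.34],"rotation":[-0.65,-0.09,-0.31],"grip":85},{"linear":[0.35,0.41,-0.41],"rotation":[-0.8,-0.11,-0.38],"grip":85},{"linear":[0.42,0.48,-0.48],"rotation":[-0.95,-0.14,-0.46],"grip":85},{"linear":[0.48,0.55,-0.55],"rotation":[-1,-0.15,-0.5],"grip":85},{"linear":[0.54,0.62,-0.64],"rotation":[-1,-0.15,-0.5],"grip":85},{"linear":[0.59,0.684,-0.707],"rotation":[-1,-0.15,-0.51],"grip":85},{"linear":[0.59,0.684,-0.707],"rotation":[-1,-0.15,-0.51],"grip":85},{"linear":[0.59,0.684,-0.707],"rotation":[-1,-0.15,-0.51],"grip":85}]'; python3 st.py
python3 - <<'E'
from rig import capture,calibration,sense;import cv2,numpy as np
for n in("wrist","top"):
    c=calibration(n);p,d=capture(n);np.savez(f"pics/{n}5.npz",p=p,d=d,K=c["intrinsics"],T=c["world_from_camera"]);cv2.imwrite(f"pics/{n}5.png",p[:,:,::-1])
E
```

```text
time_s: 11.98
eef_pos: [414.7, 365.9, 268.4]
ee_rot: [0.703, 0.04, 0.709, -0.04]
force: [1.1, -0.1, 0.7]
grip_width: 0.995
t 11.98 q [0.509 0.356 1.342 0.004 1.45  0.622] p [414.7 365.9 268.4] F [ 1.1 -0.1  0.7] g 0.995
[[-0.008, 0.113, 0.994], [-0.0, 0.994, -0.113], [-1.0, -0.001, -0.008]]
```

View pics/wrist5.png

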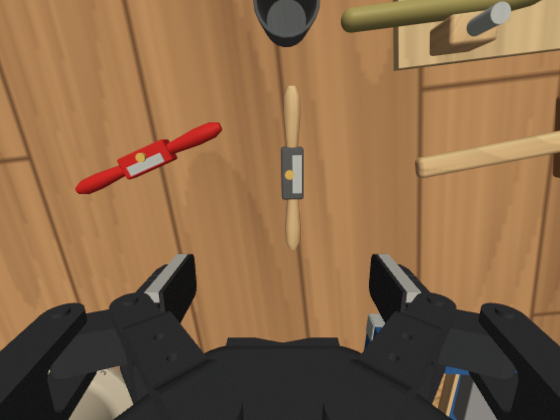

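View pics/top5.png

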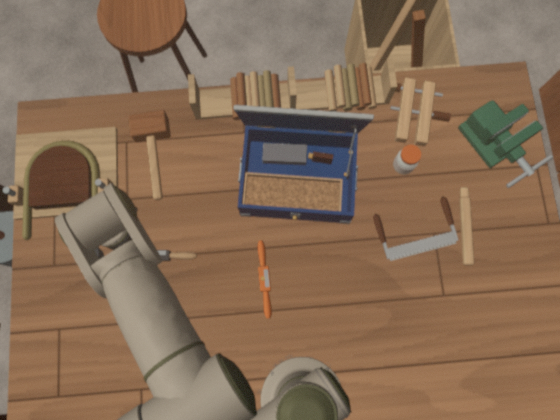

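The wrist view shows the pale/dark spokeshave at (292,173), with its grip ends at (292,87) and (293,248). The red decoy is at (150,157). The top view shows the cork till floor around (293,193) and the lid standing.

Run:
```python
from plan import *
a=np.load("pics/wrist5.npz");p,d,K,T=a["p"],a["d"],a["K"],a["T"]
w=np.zeros(d.shape,bool);w[75:255,265:320]=1
hsv=cv2.cvtColor(p,cv2.COLOR_RGB2HSV);P=pts(d,K,T)
dep=w&(P[...,2]>5)&(P[...,2]<45)&(d>0)
v,u=np.nonzero(dep);q=P[dep];r=cv2.minAreaRect(q[:,:2].astype(np.float32));print("all",len(q),q[:,2].max().round(1),r)
cov=np.cov(q[:,:2].T);ev,V=np.linalg.eigh(cov);print("axis",V[:,1],"center mean",q.mean(0))
b=w&(hsv[...,1]<70);n,l,st,c=cv2.connectedComponentsWithStats(b.astype(np.uint8));i=1+np.argmax(st[1:,4]);v,u=np.nonzero(l==i)
r=cv2.minAreaRect(onz(K,T,np.c_[u,v],22)[:,:2].astype(np.float32));print("body",st[i],r)
r2=cv2.minAreaRect(np.c_[u,v].astype(np.float32));print(r2)
for n in("top",):
    a=np.load(f"pics/{n}5.npz");p,d,K,T=a["p"],a["d"],a["K"],a["T"];hsv=cv2.cvtColor(p,cv2.COLOR_RGB2HSV)
    w=np.zeros(d.shape,bool);w[165:220,235:355]=1;m=w&(hsv[...,0]<30)&(hsv[...,1]>60)
    nn,l,st,c=cv2.connectedComponentsWithStats(m.astype(np.uint8));i=1+np.argmax(st[1:,4]);v,u=np.nonzero(l==i);P=pts(d,K,T)
    print("cork depth z",np.median(P[l==i][:,2]))
    r=cv2.minAreaRect(onz(K,T,np.c_[u,v],55)[:,:2].astype(np.float32));print("cork",st[i],r);C=hinge-120*ux
    q=np.r_[r[0],0]-C;print("chest frame",q@ux,q@uy)
    cv2.imwrite("pics/till.png",cv2.resize(p[95:230,225:375,::-1],None,fx=5,fy=4.4))
```

```text
all 2727 32.3 ((427.815185546875, 374.4519958496094), (219.75350952148438, 29.764352798461914), 84.67536163330078)
axis [0.09379033 0.99559197] center mean [428.55030167 382.20656371  22.78766959]
body [ 281  147   22   52 1006] ((427.39801025390625, 374.6217346191406), (68.65435028076172, 27.742938995361328), 84.6024398803711)
((291.5, 172.5), (51.0, 21.0), 90.0)
cork depth z 54.542704851342705
cork [ 242  172  100   39 3096] ((570.3399658203125, -21.9638671875), (280.06072998046875, 94.13102722167969), 80.65776824951172)
chest frame -49.97801623295834 13.331336474300848
```

View pics/till.png

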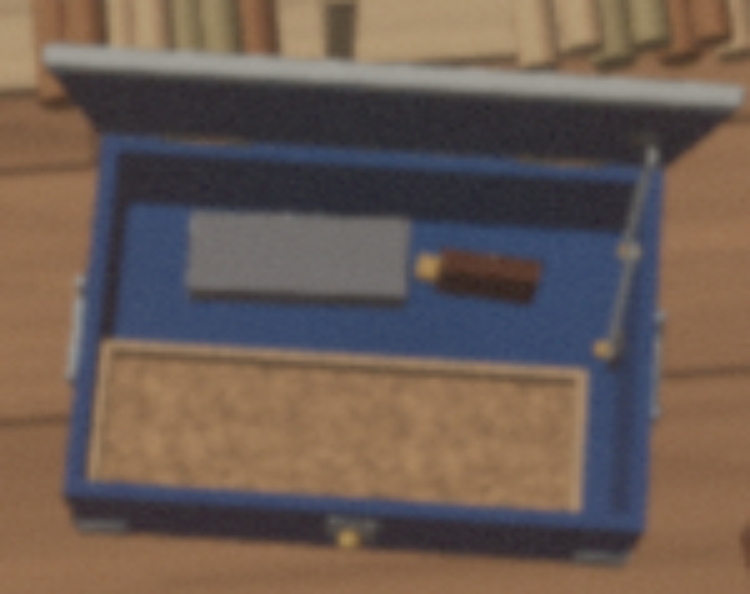

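Run:
```python
from plan import *
a=np.load("pics/top5.npz");K,T=a["K"],a["T"];C=hinge-120*ux
def f(n,zo,z):
    q=onz(K,T,[[225+zo[0]/5,95+zo[1]/4.4]],z)[0]-C;print(n,np.round([q@ux,q@uy],1))
f("back rim L",(118,355),75);f("back rim mid",(350,365),75);f("back rim R",(580,376),75)
f("left rim out",(100,350),75);f("left rim in",(113,355),75);f("left rim",(98,440),75);f("right rim in",(580,430),75);f("right rim out",(588,375),75)
f("front wall outer top L",(70,495),105);f("front wall inner top mid",(340,500),105);f("front outer top mid",(340,515),105)
f("chest left outer",(103,150),105);f("right outer",(663,170),105);f("right outer front",(640,525),105)
P=pts(a["d"],K,T)-C;
for u in (260,293,330):
    col=P[165:215,u];print([(int(v+165),round(x@ux),round(x[2])) for v,x in enumerate(col)][::3])
```

```text
back rim L [-19.4 139.4]
back rim mid [-16.2   7.6]
back rim R [ -13.8 -122.8]
left rim out [-16.8 149.9]
left rim in [-19.6 142.2]
left rim [-76.8 145.4]
right rim in [ -49.7 -124.6]
right rim out [ -12.7 -127.3]
front wall outer top L [-121.1  154.5]
front wall inner top mid [-113.2    6.9]
front outer top mid [-122.7    6.2]
chest left outer [108.3 157.5]
right outer [ 118.4 -159.8]
right outer front [-116.7 -157.4]
[(165, 36, -95), (168, 27, -94), (171, 19, -101), (174, -11, -34), (177, -15, -50), (180, -23, -54), (183, -34, -46), (186, -42, -49), (189, -50, -52), (192, -60, -49), (195, -67, -53), (198, -76, -52), (201, -85, -52), (204, -95, -50), (207, -115, -3), (210, -120, -18), (213, -119, -55)]
[(165, 45, -98), (168, 34, -96), (171, 25, -96), (174, 16, -97), (177, -13, -33), (180, -16, -51), (183, -25, -52), (186, -35, -47), (189, -42, -53), (192, -53, -47), (195, -61, -50), (198, -70, -49), (201, -80, -47), (204, -87, -53), (207, -96, -51), (210, -118, 3), (213, -120, -24)]
[(165, 54, -101), (168, 44, -98), (171, 34, -96), (174, 25, -98), (177, 16, -99), (180, -13, -35), (183, -18, -50), (186, -26, -52), (189, -35, -52), (192, -44, -50), (195, -54, -48), (198, -62, -49), (201, -70, -51), (204, -80, -49), (207, -88, -51), (210, -98, -46), (213, -117, -4)]
```

```bash
python3 g2.py 427.3 374.9 80 .9957 -.0924;python3 g2.py 427.3 374.9 4 .9957 -.0924
```

```text
lin [0.632 0.039 0.039] rot [-0.045 -0.012 -0.   ] bad 0.0 maxstep 0.01 minj5 1.03 mar 1.01 qend [0.51 0.56 1.54 0.   1.03 0.61]
lin [0.886 0.039 0.04 ] rot [-0.045 -0.012 -0.   ] bad 0.0 maxstep 0.01 minj5 0.88 mar 0.86 qend [0.51 0.68 1.59 0.   0.88 0.61]
```

```bash
python3 -m jog '[{"linear":[0.1,0.03,0.03],"rotation":[-0.04,-0.01,0],"grip":60},{"linear":[0.2,0.039,0.039],"rotation":[-0.045,-0.012,0],"grip":60},{"linear":[0.3,0.039,0.039],"rotation":[-0.045,-0.012,0],"grip":60},{"linear":[0.4,0.039,0.039],"rotation":[-0.045,-0.012,0],"grip":60},{"linear":[0.5,0.039,0.039],"rotation":[-0.045,-0.012,0],"grip":60},{"linear":[0.58,0.039,0.039],"rotation":[-0.045,-0.012,0],"grip":60},{"linear":[0.63,0.039,0.039],"rotation":[-0.045,-0.012,0],"grip":60},{"linear":[0.63,0.039,0.039],"rotation":[-0.045,-0.012,0],"grip":60}]'; python3 st.py; python3 g2.py 427.3 374.9 4 .9957 -.0924
python3 - <<'E'
from rig import capture,calibration,sense;import cv2,numpy as np
for n in("wrist",):
    c=calibration(n);p,d=capture(n);np.savez(f"pics/{n}6.npz",p=p,d=d,K=c["intrinsics"],T=c["world_from_camera"]);cv2.imwrite(f"pics/{n}6.png",p[:,:,::-1])
E
```

```text
time_s: 12.75
eef_pos: [426.8, 372.8, 77.8]
ee_rot: [0.705, 0.033, 0.708, -0.035]
force: [-0.1, -1.4, -0.1]
grip_width: 0.701
t 12.75 q [0.511 0.567 1.547 0.    1.034 0.607] p [426.8 372.8  77.8] F [-0.1 -1.4 -0.1] g 0.701
[[-0.004, 0.095, 0.995], [-0.002, 0.995, -0.095], [-1.0, -0.003, -0.004]]
lin [0.246 0.008 0.002] rot [-0.006 -0.008  0.006] bad 0.0 maxstep 0.0 minj5 0.88 mar 0.86 qend [ 0.51  0.68  1.59 -0.    0.88  0.61]
```

View pics/wrist6.png

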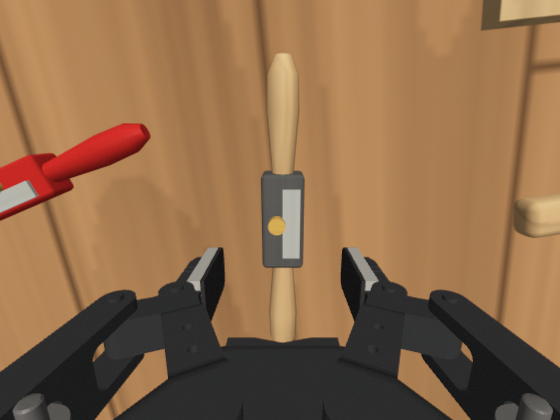

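The spokeshave lies centred between the jaws (body at (283,220)). I'll descend and grip.

```bash
python3 -m jog '[{"linear":[0.06,0.008,0.002],"rotation":[0,-0.008,0.006],"grip":60},{"linear":[0.12,0.008,0.002],"rotation":[0,-0.008,0.006],"grip":60},{"linear":[0.18,0.008,0.002],"rotation":[0,-0.008,0.006],"grip":60},{"linear":[0.225,0.008,0.002],"rotation":[0,-0.008,0.006],"grip":60},{"linear":[0.243,0.008,0.002],"rotation":[0,-0.008,0.006],"grip":60},{"linear":[0.243,0.008,0.002],"rotation":[0,-0.008,0.006],"grip":60}]' 60; python3 -m jog '[{"linear":[0,0,0],"rotation":[0,0,0],"grip":20},{"linear":[0,0,0],"rotation":[0,0,0],"grip":20},{"linear":[0,0,0],"rotation":[0,0,0],"grip":20},{"linear":[0,0,0],"rotation":[0,0,0],"grip":20},{"linear":[0,0,0],"rotation":[0,0,0],"grip":20},{"linear":[0,0,0],"rotation":[0,0,0],"grip":20},{"linear":[0,0,0],"rotation":[0,0,0],"grip":20}]' 60;python3 st.py
```

```text
time_s: 13.3
eef_pos: [428.9, 375.4, 7.4]
ee_rot: [0.707, 0.035, 0.705, -0.033]
force: [0.4, 0.8, -1.0]
grip_width: 0.7
time_s: 13.88
eef_pos: [429.7, 375.8, 9.0]
ee_rot: [0.708, 0.035, 0.705, -0.033]
force: [-1.3, -1.6, 7.2]
grip_width: 0.329
t 13.88 q [0.513 0.672 1.58  0.    0.884 0.61 ] p [429.7 375.8   9. ] F [-1.3 -1.6  7.2] g 0.329
[[0.005, 0.096, 0.995], [0.003, 0.995, -0.096], [-1.0, 0.004, 0.005]]
```

```bash
python3 -m jog '[{"linear":[-0.03,0,0],"rotation":[0,0,0],"grip":20},{"linear":[-0.1,0,0],"rotation":[0,0,0],"grip":20},{"linear":[-0.2,0,0],"rotation":[0,0,0],"grip":20},{"linear":[-0.2,0,0],"rotation":[0,0,0],"grip":20},{"linear":[-0.2,0,0],"rotation":[0,0,0],"grip":20}]' 80;python3 st.py;python3 - <<'E'
from rig import capture,calibration,sense;import cv2,numpy as np
for n in("wrist","scene"):
    c=calibration(n);p,d=capture(n);np.savez(f"pics/{n}7.npz",p=p,d=d,K=c["intrinsics"],T=c["world_from_camera"]);cv2.imwrite(f"pics/{n}7.png",p[:,:,::-1])
E
```

```text
time_s: 14.3
eef_pos: [430.1, 376.1, 71.1]
ee_rot: [0.709, 0.036, 0.703, -0.032]
force: [0.0, 0.4, -3.1]
grip_width: 0.328
t 14.3 q [0.513 0.578 1.548 0.    1.006 0.61 ] p [430.1 376.1  71.1] F [ 0.   0.4 -3.1] g 0.328
[[0.008, 0.096, 0.995], [0.005, 0.995, -0.096], [-1.0, 0.006, 0.008]]
```

View pics/wrist7.png

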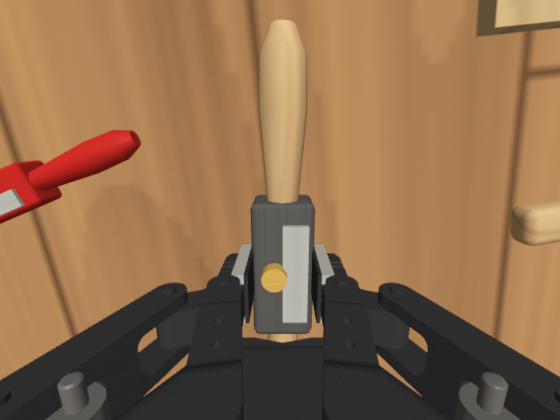

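View pics/scene7.png

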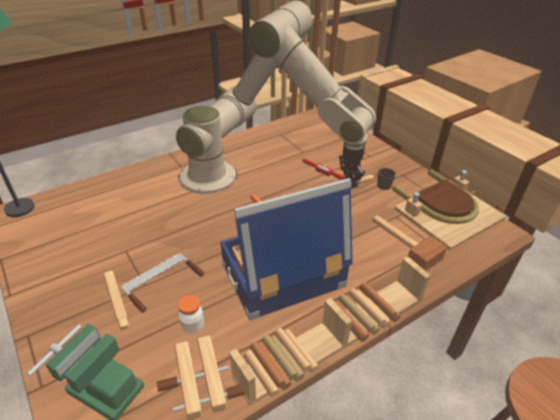

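It is held level with about 3 N of weight, and the lid is still up. Next I'll lift and carry it over the till.

```bash
python3 g2.py 430 376 220 .99 -.14; python3 g2.py 557.5 -24.5 220 .9871 -.16
```

```text
lin [-0.504  0.004  0.005] rot [ 0.088  0.008 -0.006] bad 0.0 maxstep 0.01 minj5 1.01 mar 0.99 qend [0.51 0.42 1.37 0.   1.35 0.65]
lin [-0.506 -1.284  0.557] rot [ 0.129  0.007 -0.006] bad 0.0 maxstep 0.02 minj5 1.01 mar 0.93 qend [-0.25  0.39  1.41  0.    1.33 -0.09]
```

```bash
python3 -m jog '[{"linear":[-0.1,0,0],"rotation":[0,0,0],"grip":20},{"linear":[-0.2,0,0],"rotation":[0,0,0],"grip":20},{"linear":[-0.3,-0.05,0.02],"rotation":[0.02,0,0],"grip":20},{"linear":[-0.4,-0.12,0.05],"rotation":[0.04,0,0],"grip":20},{"linear":[-0.48,-0.2,0.09],"rotation":[0.06,0.007,-0.006],"grip":20},{"linear":[-0.506,-0.3,0.13],"rotation":[0.08,0.007,-0.006],"grip":20},{"linear":[-0.506,-0.4,0.17],"rotation":[0.1,0.007,-0.006],"grip":20},{"linear":[-0.506,-0.5,0.22],"rotation":[0.12,0.007,-0.006],"grip":20},{"linear":[-0.506,-0.6,0.26],"rotation":[0.129,0.007,-0.006],"grip":20},{"linear":[-0.506,-0.7,0.3],"rotation":[0.129,0.007,-0.006],"grip":20},{"linear":[-0.506,-0.8,0.35],"rotation":[0.129,0.007,-0.006],"grip":20},{"linear":[-0.506,-0.88,0.38],"rotation":[0.129,0.007,-0.006],"grip":20},{"linear":[-0.506,-0.88,0.38],"rotation":[0.129,0.007,-0.006],"grip":20}]' 80;python3 st.py; python3 g2.py 557.5 -24.5 220 .9871 -.16
```

```text
time_s: 15.48
eef_pos: [517.1, 97.2, 218.8]
ee_rot: [0.704, 0.058, 0.705, -0.059]
force: [-0.2, 1.2, -2.9]
grip_width: 0.326
t 15.48 q [-3.600e-02  3.260e-01  1.513e+00 -1.000e-03  1.304e+00  1.290e-01] p [517.1  97.2 218.8] F [-0.2  1.2 -2.9] g 0.326
[[-0.002, 0.164, 0.986], [-0.001, 0.986, -0.164], [-1.0, -0.001, -0.002]]
lin [-0.004 -0.378  0.2  ] rot [-0.009 -0.004  0.003] bad 0.0 maxstep 0.0 minj5 1.3 mar 1.05 qend [-0.25  0.39  1.41 -0.    1.33 -0.09]
```

```bash
python3 -m jog '[{"linear":[0,-0.08,0.04],"rotation":[0,0,0],"grip":20},{"linear":[0,-0.16,0.08],"rotation":[0,0,0],"grip":20},{"linear":[0,-0.24,0.12],"rotation":[0,-0.004,0.003],"grip":20},{"linear":[0,-0.32,0.17],"rotation":[0,-0.004,0.003],"grip":20},{"linear":[0,-0.378,0.2],"rotation":[-0.009,-0.004,0.003],"grip":20},{"linear":[0,-0.378,0.2],"rotation":[-0.009,-0.004,0.003],"grip":20},{"linear":[0,-0.378,0.2],"rotation":[-0.009,-0.004,0.003],"grip":20}]' 80;python3 st.py; python3 g2.py 557.5 -24.5 70 .9871 -.16
python3 - <<'E'
from rig import capture,calibration,sense;import cv2,numpy as np
for n in("wrist","top"):
    c=calibration(n);p,d=capture(n);np.savez(f"pics/{n}8.npz",p=p,d=d,K=c["intrinsics"],T=c["world_from_camera"]);cv2.imwrite(f"pics/{n}8.png",p[:,:,::-1])
E
```

```text
time_s: 16.07
eef_pos: [557.3, -24.7, 217.6]
ee_rot: [0.704, 0.057, 0.706, -0.057]
force: [0.9, 0.0, -2.0]
grip_width: 0.331
t 16.07 q [-0.255  0.397  1.416  0.     1.331 -0.093] p [557.3 -24.7 217.6] F [ 0.9  0.  -2. ] g 0.331
[[-0.002, 0.161, 0.987], [0.001, 0.987, -0.161], [-1.0, 0.001, -0.002]]
lin [0.492 0.001 0.002] rot [-0.003 -0.005 -0.001] bad 0.0 maxstep 0.01 minj5 1.0 mar 0.98 qend [-0.25  0.56  1.58 -0.    1.   -0.09]
```

View pics/wrist8.png

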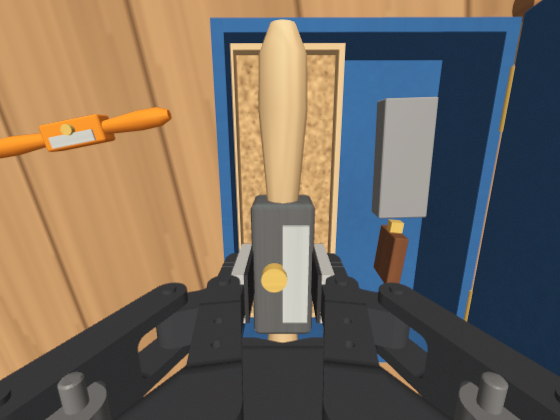

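View pics/top8.png

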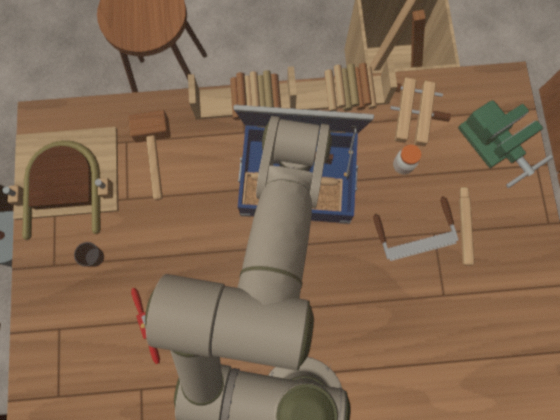

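Run:
```python
from plan import *
a=np.load("pics/wrist8.npz");K,T=a["K"],a["T"];C=hinge-120*ux
P=pts(a["d"],K,T)
for uv in((234,60),(241,60),(337,60),(344,60),(234,200),(241,200),(331,200),(338,200),(290,47),(254,47)):
    q=onz(K,T,[uv],75)[0]-C;print(uv,np.round([q@ux,q@uy],1),"depthz",P[uv[1],uv[0],2].round(0))
for v in(90,140,190):
    print([(u,round((P[v,u]-C)@ux,1),round(P[v,u,2])) for u in range(214,350,3)])
s=sense();q=s['eef_pos']-C;print(q@ux,q@uy)
```

```text
(234, 60) [-104.5  134.5] depthz 70.0
(241, 60) [-98.3 134.5] depthz 55.0
(337, 60) [-12.9 134.4] depthz 65.0
(344, 60) [ -6.7 134.4] depthz 76.0
(234, 200) [-110.1    6.6] depthz 92.0
(241, 200) [-103.1    6.6] depthz 62.0
(331, 200) [-12.7   6.6] depthz 66.0
(338, 200) [-5.7  6.6] depthz 10.0
(290, 47) [-54.7 144.8] depthz 231.0
(254, 47) [-86.4 144.9] depthz 74.0
[(214, np.float64(-117.1), 106), (217, np.float64(-114.8), 105), (220, np.float64(-112.5), 104), (223, np.float64(-109.8), 105), (226, np.float64(-107.6), 104), (229, np.float64(-106.9), 94), (232, np.float64(-107.4), 75), (235, np.float64(-105.3), 71), (238, np.float64(-104.9), 55), (241, np.float64(-101.9), 55), (244, np.float64(-99.0), 55), (247, np.float64(-96.3), 52), (250, np.float64(-93.0), 56), (253, np.float64(-90.2), 54), (256, np.float64(-87.1), 56), (259, np.float64(-71.3), 225), (262, np.float64(-69.8), 228), (265, np.float64(-68.5), 230), (268, np.float64(-67.1), 231), (271, np.float64(-65.9), 230), (274, np.float64(-64.6), 232), (277, np.float64(-63.4), 233), (280, np.float64(-62.2), 232), (283, np.float64(
[... 2814 characters left out ...]
230), (286, np.float64(-59.6), 230), (289, np.float64(-58.2), 229), (292, np.float64(-56.8), 229), (295, np.float64(-55.3), 227), (298, np.float64(-53.9), 225), (301, np.float64(-41.8), 56), (304, np.float64(-38.4), 53), (307, np.float64(-35.3), 55), (310, np.float64(-32.0), 53), (313, np.float64(-28.9), 55), (316, np.float64(-25.7), 54), (319, np.float64(-22.6), 55), (322, np.float64(-19.4), 55), (325, np.float64(-16.2), 55), (328, np.float64(-13.1), 56), (331, np.float64(-11.2), 63), (334, np.float64(-10.3), 76), (337, np.float64(-7.1), 75), (340, np.float64(8.7), 10), (343, np.float64(12.6), 9), (346, np.float64(16.0), 10), (349, np.float64(19.7), 10)]
-62.69392797432766 9.674029136591058
```

The till's clear floor runs from -105 to -11 in chest x, which is 94 mm as given, so its centre is about 4.5 mm further back. I'll shift and lower.

```bash
python3 -m jog '[{"linear":[0.08,0,0.015],"rotation":[0,0,0],"grip":20},{"linear":[0.16,0,0.015],"rotation":[0,-0.005,0],"grip":20},{"linear":[0.24,0,0.015],"rotation":[0,-0.005,0],"grip":20},{"linear":[0.31,0,0.015],"rotation":[0,-0.005,0],"grip":20},{"linear":[0.38,0,0.015],"rotation":[0,-0.005,0],"grip":20},{"linear":[0.43,0,0.015],"rotation":[0,-0.005,0],"grip":20},{"linear":[0.46,0,0.015],"rotation":[0,-0.005,0],"grip":20},{"linear":[0.475,0,0.015],"rotation":[0,-0.005,0],"grip":20},{"linear":[0.475,0,0.015],"rotation":[0,-0.005,0],"grip":20}]' 80;python3 st.py; python3 g2.py 562 -25.2 64 .9871 -.16;python3 lid.py
```

```text
time_s: 16.92
eef_pos: [561.2, -23.5, 75.3]
ee_rot: [0.705, 0.057, 0.705, -0.056]
force: [-0.2, -0.4, -1.9]
grip_width: 0.324
t 16.92 q [-2.510e-01  5.580e-01  1.569e+00  1.000e-03  1.014e+00 -9.200e-02] p [561.2 -23.5  75.3] F [-0.2 -0.4 -1.9] g 0.324
[[0.0, 0.159, 0.987], [0.001, 0.987, -0.159], [-1.0, 0.001, 0.0]]
lin [ 0.038 -0.005  0.004] rot [ 0.003  0.    -0.001] bad 0.0 maxstep 0.0 minj5 0.99 mar 0.97 qend [-0.25  0.58  1.57  0.    0.99 -0.09]
lid angle 1.3035 n 4293 zmax 342.9
```

```bash
python3 -m jog '[{"linear":[0.01,0,0],"rotation":[0,0,0],"grip":20},{"linear":[0.02,0,0],"rotation":[0,0,0],"grip":20},{"linear":[0.027,0,0],"rotation":[0,0,0],"grip":20},{"linear":[0.027,0,0],"rotation":[0,0,0],"grip":20}]'; python3 -m jog '[{"linear":[0.005,0,0],"rotation":[0,0,0],"grip":20},{"linear":[0.01,0,0],"rotation":[0,0,0],"grip":20},{"linear":[0.01,0,0],"rotation":[0,0,0],"grip":20}]'
```

```text
time_s: 17.3
eef_pos: [561.5, -23.7, 67.8]
ee_rot: [0.705, 0.057, 0.704, -0.056]
force: [0.4, -0.1, -2.6]
grip_width: 0.33
time_s: 17.55
eef_pos: [561.4, -23.7, 64.5]
ee_rot: [0.705, 0.057, 0.705, -0.056]
force: [0.2, -0.7, -2.0]
grip_width: 0.327
```

```bash
python3 -m jog '[{"linear":[0.003,0,0],"rotation":[0,0,0],"grip":20},{"linear":[0.006,0,0],"rotation":[0,0,0],"grip":20},{"linear":[0.006,0,0],"rotation":[0,0,0],"grip":20}]'; python3 -m jog '[{"linear":[0.003,0,0],"rotation":[0,0,0],"grip":20},{"linear":[0.005,0,0],"rotation":[0,0,0],"grip":20},{"linear":[0.005,0,0],"rotation":[0,0,0],"grip":20}]'
```

```text
time_s: 17.8
eef_pos: [561.5, -23.8, 64.2]
ee_rot: [0.705, 0.056, 0.704, -0.056]
force: [-5.4, 0.5, 11.1]
grip_width: 0.329
time_s: 18.05
eef_pos: [561.7, -23.8, 64.1]
ee_rot: [0.706, 0.056, 0.704, -0.056]
force: [-5.8, 0.7, 13.7]
grip_width: 0.329
```

It is down: +13 N at the expected height. I'll relieve the push and open just enough to clear it.

```bash
python3 -m jog '[{"linear":[-0.001,0,0],"rotation":[0,0,0],"grip":20},{"linear":[-0.001,0,0],"rotation":[0,0,0],"grip":20}]'; python3 -m jog '[{"linear":[0,0,0],"rotation":[0,0,0],"grip":32},{"linear":[0,0,0],"rotation":[0,0,0],"grip":36},{"linear":[0,0,0],"rotation":[0,0,0],"grip":40},{"linear":[0,0,0],"rotation":[0,0,0],"grip":42},{"linear":[0,0,0],"rotation":[0,0,0],"grip":42},{"linear":[0,0,0],"rotation":[0,0,0],"grip":42}]';python3 st.py
```

```text
time_s: 18.22
eef_pos: [561.9, -23.9, 64.7]
ee_rot: [0.706, 0.056, 0.704, -0.056]
force: [0.5, 0.3, -3.1]
grip_width: 0.33
time_s: 18.72
eef_pos: [561.9, -23.9, 64.7]
ee_rot: [0.706, 0.056, 0.704, -0.056]
force: [-0.6, -0.5, -0.2]
grip_width: 0.487
t 18.72 q [-0.251  0.573  1.576  0.     0.989 -0.092] p [561.9 -23.9  64.7] F [-0.6 -0.5 -0.2] g 0.487
[[0.003, 0.159, 0.987], [-0.0, 0.987, -0.159], [-1.0, 0.0, 0.003]]
```

```bash
python3 -m jog '[{"linear":[-0.03,0,0],"rotation":[0,0,0],"grip":42},{"linear":[-0.08,0,0],"rotation":[0,0,0],"grip":42},{"linear":[-0.16,0,0],"rotation":[0,0,0],"grip":42},{"linear":[-0.26,0,0],"rotation":[0,0,0],"grip":42},{"linear":[-0.38,0,0],"rotation":[0,0,0],"grip":42},{"linear":[-0.5,0,0],"rotation":[0,0,0],"grip":42},{"linear":[-0.5,0,0],"rotation":[0,0,0],"grip":42}]';python3 st.py; python3 g2.py 350 -200 320 .9871 -.16;python3 g2.py 330 250 320 .9871 -.16
```

```text
time_s: 19.3
eef_pos: [563.8, -24.3, 222.7]
ee_rot: [0.71, 0.055, 0.699, -0.057]
force: [0.5, -0.3, 0.4]
grip_width: 0.491
t 19.3 q [-0.251  0.397  1.402  0.     1.327 -0.092] p [563.8 -24.3 222.7] F [ 0.5 -0.3  0.4] g 0.491
[[0.015, 0.158, 0.987], [-0.004, 0.987, -0.158], [-1.0, -0.001, 0.016]]
lin [-0.333 -0.692 -0.606] rot [0.003 0.031 0.002] bad 0.0 maxstep 0.01 minj5 1.33 mar 0.91 qend [-0.81 -0.02  1.65 -0.    1.51 -0.65]
lin [-0.339  0.779 -0.909] rot [0.003 0.031 0.002] bad 0.0 maxstep 0.02 minj5 1.33 mar 0.91 qend [0.36 0.01 1.63 0.   1.51 0.52]
```

```bash
python3 -m jog '[{"linear":[-0.05,-0.02,-0.09],"rotation":[0,0.03,0],"grip":42},{"linear":[-0.1,-0.08,-0.18],"rotation":[0,0.03,0],"grip":42},{"linear":[-0.15,-0.16,-0.27],"rotation":[0,0.03,0],"grip":42},{"linear":[-0.2,-0.26,-0.36],"rotation":[0,0.03,0],"grip":42},{"linear":[-0.25,-0.36,-0.44],"rotation":[0,0.03,0],"grip":42},{"linear":[-0.3,-0.46,-0.52],"rotation":[0,0.03,0],"grip":42},{"linear":[-0.33,-0.55,-0.6],"rotation":[0,0.03,0],"grip":42},{"linear":[-0.33,-0.65,-0.6],"rotation":[0,0.03,0],"grip":42},{"linear":[-0.33,-0.69,-0.6],"rotation":[0,0.03,0],"grip":42},{"linear":[-0.33,-0.69,-0.6],"rotation":[0,0.03,0],"grip":42}]';python3 st.py;python3 lid.py
python3 - <<'E'
from rig import capture,calibration,sense;import cv2,numpy as np
for n in("scene","top"):
    c=calibration(n);p,d=capture(n);np.savez(f"pics/{n}9.npz",p=p,d=d,K=c["intrinsics"],T=c["world_from_camera"]);cv2.imwrite(f"pics/{n}9.png",p[:,:,::-1])
    if n=="top":cv2.imwrite("pics/till9.png",cv2.resize(p[95:230,225:375,::-1],None,fx=5,fy=4.4))
E
```

```text
time_s: 20.13
eef_pos: [351.0, -201.7, 319.5]
ee_rot: [0.705, 0.057, 0.704, -0.058]
force: [1.0, -0.6, 0.3]
grip_width: 0.489
t 20.13 q [-8.120e-01 -1.500e-02  1.653e+00 -1.000e-03  1.502e+00 -6.500e-01] p [ 351.  -201.7  319.5] F [ 1.  -0.6  0.3] g 0.489
[[0.001, 0.162, 0.987], [-0.002, 0.987, -0.162], [-1.0, -0.002, 0.001]]
lid angle 1.3039 n 3802 zmax 339.7
```

View pics/top9.png

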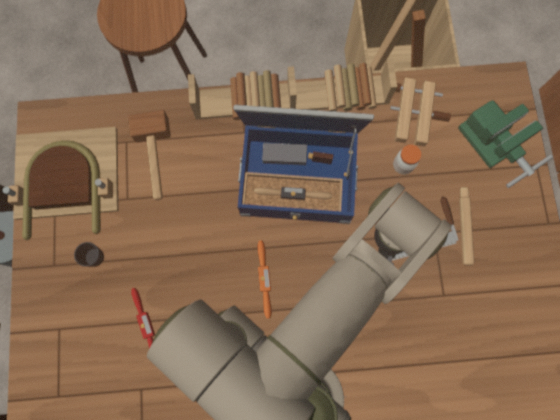

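View pics/till9.png

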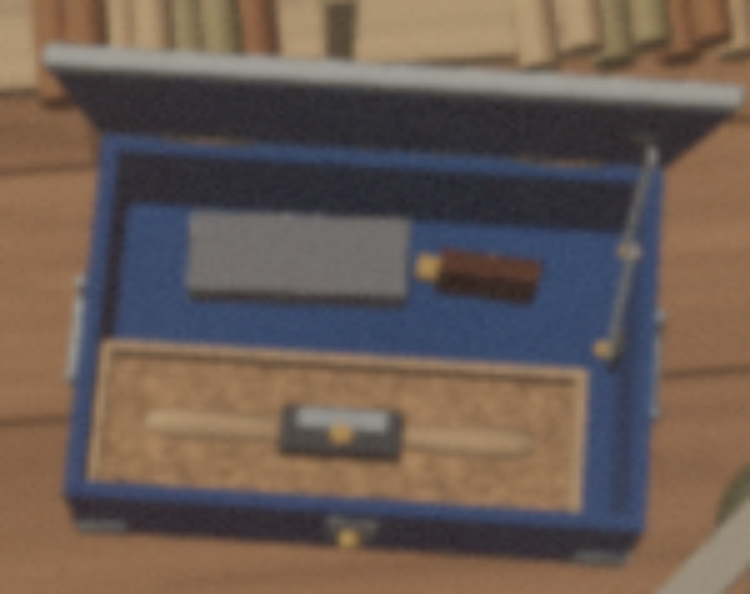

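View pics/scene9.png

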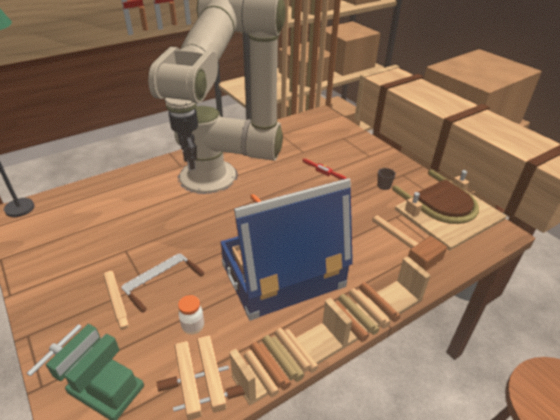

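The spokeshave lies flat and lengthwise in the till, screw side up, with its body at crop (340,430). The stay is straight, the lid is standing and everything else is undisturbed. I'm handing the job in.

```bash
python3 -c "
from rig import finish_job;print(finish_job())"
```

```text
the job is handed in; nothing more can be done
None
```

The lid is standing open by itself, the spokeshave is in the till, and the job was handed in at about 20 s of the 72 s allowed.

- **Lid:** I pushed it up with the closed fingers under the pull strip. The load was about 1–2 N until the stay came straight, then it rose to about 10.8 N and I stopped there. After I eased off, the lid stayed at 1.30 rad while the finger backed away. My last reading, just before handing in, was 1.304 rad.
- **Spokeshave:** I took the one with the dark body and pale grips from beside the chest. I lowered it lengthwise into the till until the cork pushed back with about 13 N at the expected height, relieved the push, and opened the jaws only then. The last top view shows it flat, right way up and inside the rims.
- **Other things:** By eye in the last views, nothing else had moved. The drawknife was partly hidden by the arm in the top view but looked unmoved in the scene view. The robot was clear of everything.

When the jaws closed on the spokeshave, the wrist read about 7 N upward that I did not explain. The last force readings were within the sensor noise of about 1 N. No check failed.

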